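Clamp a wooden strip into the glue-up jig with a spring clamp

ROBOT

A 6-joint arm with a two-finger parallel gripper is mounted at the origin on the work surface. World frame = base frame: x ahead of the robot, y to its left, z up, the work surface at z = 0. Lengths are in m, angles in degrees, forces in N, time in s.
With the tool pointing down it reaches from about 0.375 to 0.9 m from the base axis. Payload 3.1 kg.
Tool frame: the origin (TCP) lies at the very end of the fingers, on their centre line; the grasp point (between the pads) lies 19 mm behind it (bot.tcp_to_grasp is the distance from the TCP to the grasp point, in m); z points along the fingers, y is the line along which they close (so a half turn about z gives the same grasp; the last joint's range is limited). The gripper opens to 87 mm and grips with 3 to 60 N. Pads are 19 mm wide; open, the fingers measure 117 mm over their backs; the gripper's body (75 mm by 190 mm) begins 51 mm behind the grasp point.
Start: joints at [-73.367, 30.224, 82.088, -0, 67.689, -10.227], TCP at [0.282, -0.558, 0.223] pointing down, gripper open.
Joint ranges: [-176.69, 176.69], [-43.24, 126.21], [12.49, 139.97], [-82, 262], [0, 151.66], [-163.58, 163.58]. Speed limits (degrees/s): [159.86, 159.86, 180, 180, 180, 180].

INTERFACE

Orientations are given as a 3x3 rotation matrix whose columns are the frame's x, y, z axes.
In Python, from rig import telemetry, capture, camera_info, job, bot gives the robot as it stands. The module is installed in compiled form; this text tells all that it offers.
- The arm moves only by the tool carry_out, never from a script. Its argument "deltas" is a list that holds one entry, the list of rows, each a list of 7 numbers: the shift along the tool's x, y, z scaled (see below), then the turn, a rotation vector about the tool's x, y, z scaled (see below), then the closure, from -1 (fully open) to 1 (shut). In form: [[[dx, dy, dz, ax, ay, az, claw], ...]]. A call has exactly 10 rows; each row is the pose to reach, as a shift and turn from the pose commanded when the call began, along the tool's axes at that moment, turning the shorter way round; what a row does not reach only later rows make up. The controller multiplies each number of a shift by 15 cm and each number of a turn by 360 degrees. A row lasts 1/12 s, in which the tool goes at most 41.7 mm and 7.16 degrees, less where a joint would pass 70% of its speed; a pose out of reach is approached as far as the arm can. A call with a number of a shift or a turn outside -1 to 1 is refused whole. A call with a gripper value outside its range is refused whole. The fingers move at their own pace and stop on an object; the grip force is fixed at half the most. Time passes only in rows, so rows that repeat a pose let the fingers close, or fill a call up. It gives the time, the measured TCP pose, the force, the opening and the grip force at its end, in the units of the state.
- telemetry.read_state(): the state, without advancing time (a new reading comes with each control period).
- capture(name): name is "scene" or "top" or "wrist"; returns the picture (384x512x3 uint8, red, green, blue); there is no depth.
- camera_info(name): a dict with "mtx" (3x3 intrinsics, pixels), "cam_to_world" (4x4, takes a point from camera to world coordinates); the wrist camera has in their place "T_tool_cam" (4x4, takes a point from camera to tool coordinates, whose origin is the TCP and whose axes are the flange's). Camera axes: x right, y down, z forward; pixel columns grow to the right and rows downward; lengths in m; the calibration is good to about 2 mm. A picture is of the moment at which its call begins: read the wrist's pose just before it. camera_info takes no time and is no camera call.
- job.hand_in(): hands the job in; it is judged then, once.
The state is a dict: "time_s": time; "joint_positions": joint angles; "qvel": joint speeds; "tau": joint torques, N m; "position": TCP position; "tcp_rot": TCP orientation; "force": force on the tool from outside, world axes, zero at the start; "moment": the same for the moment, N m; "opening": opening from 0.0 (shut) to 1.0 (fully open); "grasp_force": force on a finger pad.
Only numpy, scipy, OpenCV 4.12 (cv2) and the standard library are available. Lean on these libraries where they do the work, as an engineer would, in place of code of your own. Each camera call takes 0.05 s, during which the arm holds its last target. There are 200 camera calls.

TASK

Set up the glue-up jig on the bench: first swing its end stop out to the front until it clicks home, square to the fence; then stand the longer of the two loose wooden strips on the bench, on its narrow edge, flat against the front of the fence and butted against the stop. Then draw the spring clamp out from under the riser by its middle, put it down on the bench, take it again by its handles to squeeze it open, and let it close over the fence and strip together at the end away from the stop, so that it holds them by itself. Leave the short offcut, the glue bottle, the tin and the plane where they are.

Things in the scene. Friction and masses are not known exactly. Their poses are not given: they have to be found in the camera images.
- jig: fixed jig: low aluminium fence bar, 10 mm thick (local x -5..5 mm), 28 mm high, lying along local y from -90 to +100 mm. Origin on the bench under it; -x is its front (strip side), +y the end with the stop, -y the free end. Behind it (x 5..50 mm, y -10..90 mm) a 6 mm high foot plate. Its yaw varies
- seat (a point): point on the bench in the jig's frame (-13, 9, 0) mm: where the centre of the strip's underside lies when the strip is flat on the fence and butted on the open stop; axes as the jig
- stop_hinge (a point): upright hinge axis of the stop, on the bench at (0, 115, 0) mm of the jig; the hinge post is 18 mm thick and 43 mm high
- stop (a joint): angle of the stop arm (rad). 0: folded, pointing along jig +y, away from the fence; 1.57: fully out, pointing to jig -x, at right angles to the fence. It stays where it is left; a spring detent is passed at about 1.4 (takes about 2 N at the tip) and snaps it home at 1.57
- stop_tip (a point): top edge of the stop arm, 85 mm from its hinge axis. The arm is an aluminium bar 12 mm thick, 92 mm long, its underside 14 mm and its top 40 mm above the bench
- strip: the longer loose wooden strip, 200 mm long (local x), 16 mm thick (y), 60 mm high (z), 0.12 kg, standing on its edge. Origin at the centre of its underside. Either end may face the stop
- offcut: the shorter loose strip, 130 x 16 x 60 mm, same wood and stance; not to be used. The two may have changed places
- clamp: dark steel spring clamp lying flat, 145 mm long, 0.16 kg; handles start under the riser. Origin on its underside at the pivot; jaws to local +x (tips at 66 mm), handles to -x (ends at 80 mm), z up. In the middle a spring housing 34 mm (x) by 30 mm (y), 36 mm high; levers 28 mm high. The frame is that of the +y half with the housing: the midline is turned from it by minus half the jaw angle
- jaw (a joint): angle between the clamp's halves (rad): 0 closed, 0.24 gripping 26 mm (fence and strip), 0.60 fully open (end stop); a spring closes it
- clamp_mouth (a point): point midway along the jaw faces, 48 mm ahead of the pivot, 14 mm above the clamp's underside; frame of clamp. Faces run from 30 to 66 mm, parallel when 26 mm apart; fully open they are 37 mm apart at 30 mm and 50 mm at the tips
- clamp_handles (a point): point between the handles 58 mm behind the pivot, 14 mm above the clamp's underside: the place to squeeze; frame of clamp. Shut, the handles flare: 50 mm over their outsides 45 mm from the pivot, 57 mm at 58 mm, 71 mm at the ends; squeezed fully they are parallel, 24 mm over all (20 N on each)
- riser: fixed low plywood riser, 140 mm deep (x), 200 mm wide (y); board 42 to 54 mm above the bench, cheeks 12 mm thick, open at front (-x) and back. Origin on the bench under its centre. A jar, a tin and a carton up to 136 mm high are fixed on its rear half (x over 10 mm). The clamp lies about square-on at its front, pivot 27 mm before the board's edge, jaws pointing away
- glue: glue bottle behind the jig, radius 28 mm, 150 mm high; origin at its foot
- tin: tin behind the jig, radius 33 mm, 90 mm high; origin at its foot
- plane: small block plane 150 x 45 mm, 48 mm high; origin at the centre of its sole
Mind the look-alikes: they are no part of the job. Leave any blue, orange or pink look-alike of the clamp alone.

How it is judged:
By the outcome, as a careful person would: the job done as asked, in the order asked, and still so for the second after the job is handed in, with the robot touching nothing.
It also fails if it takes over 72 s, if anything falls off the work surface, if the arm or the gripper's body presses on something with over 40 N, if the wrist force passes 120 N, or if a joint passes its speed limit or range.

## Working session

There is one attempt and no reset: what is moved stays moved. The work goes in short steps, Python scripts to look and compute and a tool call to move; the robot and the scene stay as the last step left them, time stands still between calls to the robot, and variables do not carry over. Pictures are saved under pics/ and viewed, at most 10 in all, crops included, and the job is handed in when it is done.

Besides the shell and the picture viewer there is one more tool, called as name(argument=value, ...) on one line, values as JSON. carry_out: Moves the arm, as the interface text tells. Its arguments: {"type":"object","properties":{"deltas":{"type":"array","items":{"type":"array","items":{"type":"array","items":{"type":"number"}}}}},"required":["deltas"]}

```bash
mkdir -p pics
cat > h.py <<'E'
import numpy as np, cv2
from rig import telemetry, capture, camera_info, job, bot
def snap(n,f):
    im=capture(n); cv2.imwrite('pics/'+f+'.png',im[:,:,::-1]); return im
def cam(n,st=None):
    i=camera_info(n); K=np.array(i['mtx'])
    if n=='wrist':
        s=st or telemetry.read_state(); T=np.eye(4);T[:3,:3]=s['tcp_rot'];T[:3,3]=s['position']
        return K,T@np.array(i['T_tool_cam'])
    return K,np.array(i['cam_to_world'])
def ray(n,px,z,C=None):
    K,T=C or cam(n); px=np.atleast_2d(px).astype(float)
    d=np.c_[px,np.ones(len(px))]@np.linalg.inv(K).T@T[:3,:3].T; o=T[:3,3]
    return o+d*((z-o[2])/d[:,2])[:,None]
def proj(n,P,C=None):
    K,T=C or cam(n); q=(np.atleast_2d(P)-T[:3,3])@T[:3,:3]@K.T
    return q[:,:2]/q[:,2:]
E
python3 - <<'E'
from h import *
s=telemetry.read_state(); print({k:np.round(v,3).tolist() for k,v in s.items()})
for n in('scene','top','wrist'):
    im=snap(n,n+'0'); K,T=cam(n); print(n,K.round(1).tolist(),T.round(3).tolist())
a=cv2.imread('pics/top0.png');b=cv2.imread('pics/scene0.png')
cv2.imwrite('pics/t0.png',cv2.resize(a,(800,600),interpolation=cv2.INTER_CUBIC))
cv2.imwrite('pics/s0.png',cv2.resize(b,(800,600),interpolation=cv2.INTER_CUBIC))
E
```

```text
{'time_s': 0.0, 'joint_positions': [-73.366, 30.279, 82.157, -0.0, 67.688, -10.227], 'qvel': [-0.002, -0.054, -0.11, -0.046, 0.068, -0.001], 'tau': [-0.0, -44.004, -17.659, 0.063, 0.058, -0.0], 'position': [0.282, -0.557, 0.222], 'tcp_rot': [[0.892, 0.452, -0.001], [0.452, -0.892, 0.002], [0.0, -0.002, -1.0]], 'force': [0.278, -0.329, 0.946], 'moment': [-0.03, -0.006, -0.049], 'grasp_force': 0.0, 'opening': 1.0}
scene [[457.3, 0.0, 251.2], [0.0, 457.3, 188.9], [0.0, 0.0, 1.0]] [[0.222, 0.634, -0.741, 1.74], [0.975, -0.151, 0.162, -0.37], [-0.009, -0.758, -0.652, 1.067], [0.0, 0.0, 0.0, 1.0]]
top [[446.1, 0.0, 254.0], [0.0, 446.1, 195.6], [0.0, 0.0, 1.0]] [[0.028, -0.997, 0.073, 0.472], [-1.0, -0.028, 0.007, -0.132], [-0.005, -0.073, -0.997, 1.501], [0.0, 0.0, 0.0, 1.0]]
wrist [[277.1, 0.0, 255.2], [0.0, 277.1, 186.4], [0.0, 0.0, 1.0]] [[0.451, -0.853, -0.262, 0.354], [-0.892, -0.432, -0.131, -0.52], [-0.002, 0.293, -0.956, 0.383], [0.0, 0.0, 0.0, 1.0]]
```

View pics/t0.png

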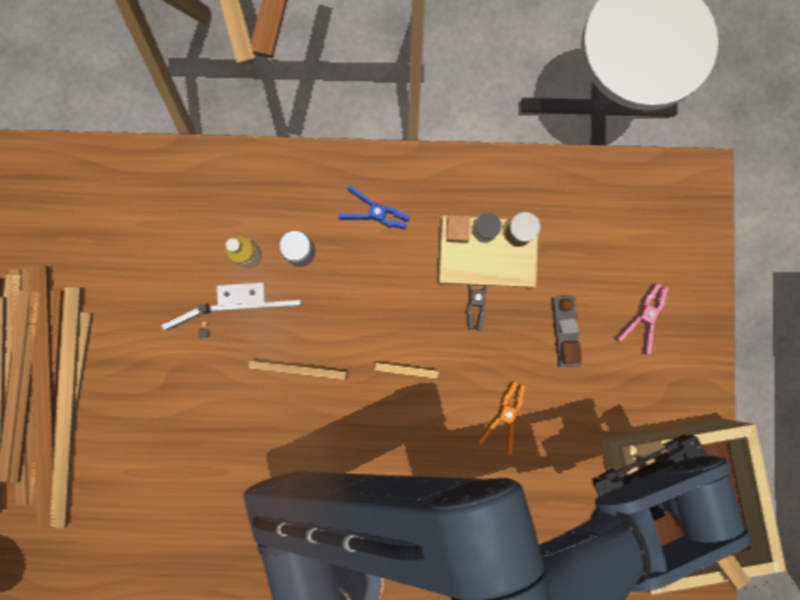

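View pics/s0.png

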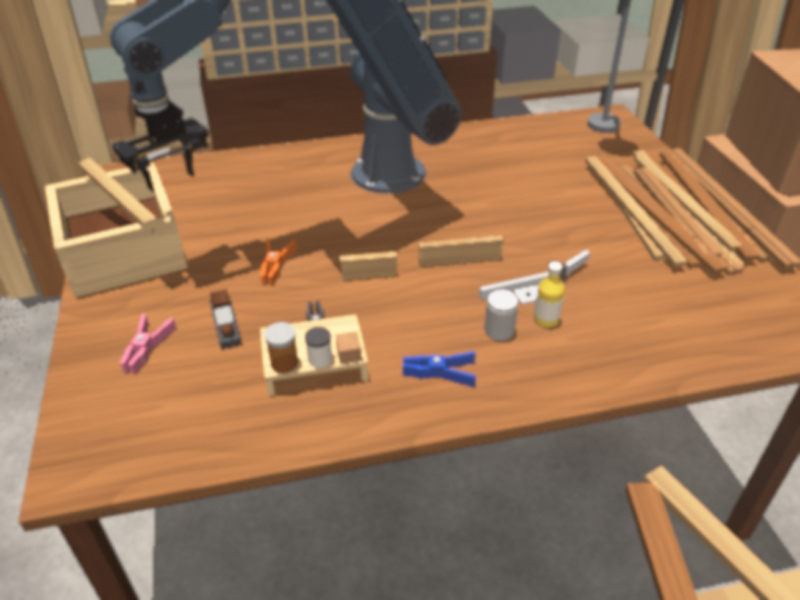

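The top view shows these positions, in 800x600 pixels:
- **Jig:** fence from (212,308) to (300,302), stop arm from (205,308) to (163,327).
- **Strips:** one at (250-345,369), about 97 px or 200 mm, which is the strip. The other at (375-437,370), about 62 px or 130 mm, is the offcut.
- **Clamps:** dark at (477,300) by the riser, which fits. Blue (377,210), orange (510,415) and pink (650,313) are decoys.

Run:
```python
from h import *
im=cv2.imread('pics/top0.png'); hsv=cv2.cvtColor(im,cv2.COLOR_BGR2HSV)
S=1.5625
def blobs(m,roi,amin=15):
    x0,y0,x1,y1=[int(v/S) for v in roi]; k=np.zeros_like(m);k[y0:y1,x0:x1]=m[y0:y1,x0:x1]
    n,l,st,c=cv2.connectedComponentsWithStats(k)
    out=[]
    for i in range(1,n):
        if st[i,4]>=amin: 
            p=np.argwhere(l==i)[:,::-1].astype(np.float32); out.append((st[i,4],p))
    return out
def rect(p,n,z):
    w=ray(n,p,z)[:,:2]; c=w.mean(0); u,s,v=np.linalg.svd(w-c); d=v[0]
    t=(w-c)@d; h=(w-c)@v[1]
    return 'c',(c+d*(t.max()+t.min())/2).round(4),'len',round(np.ptp(t)+.003,4),'wid',round(np.ptp(h)+.003,4),'ang',round(np.degrees(np.arctan2(d[1],d[0])),2),'area',len(p)
white=((hsv[...,1]<50)&(hsv[...,2]>130)).astype(np.uint8)
for a,p in blobs(white,(150,270,320,345)): print('white',p.min(0)*S,p.max(0)*S,rect(p,'top',.03))
wood=((hsv[...,0]>=14)&(hsv[...,0]<30)&(hsv[...,2]>140)).astype(np.uint8)
for a,p in blobs(wood,(235,350,450,390)): print('wood',p.min(0)*S,p.max(0)*S,rect(p,'top',.06))
for a,p in blobs(wood,(430,210,545,295)): print('riser',rect(p,'top',.054))
dark=((hsv[...,2]<75)&(hsv[...,1]<110)).astype(np.uint8)
for a,p in blobs(dark,(455,284,500,340)): print('clamp',p.min(0)*S,p.max(0)*S,rect(p,'top',.03))
for a,p in blobs(white,(465,284,490,310),3): print('pivot',ray('top',p.mean(0),.036).round(4),a)
for a,p in blobs(dark,(190,310,220,340),5): print('small',rect(p,'top',.01))
def crop(x0,y0,x1,y1): 
    c=im[int(y0/S):int(y1/S),int(x0/S):int(x1/S)]; return cv2.resize(c,(400,300),interpolation=cv2.INTER_CUBIC)
m=np.vstack([np.hstack([crop(150,260,320,387),crop(240,300,450,457)]),np.hstack([crop(420,200,560,305),crop(440,270,540,345)])])
cv2.imwrite('pics/m1.png',m)
```

```text
white [209.375  282.8125] [300.    309.375] ('c', array([0.5881, 0.179 ]), 'len', np.float64(0.1946), 'wid', np.float64(0.0645), 'ang', np.float64(88.97), 'area', 571)
white [160.9375 307.8125] [198.4375 328.125 ] ('c', array([0.5399, 0.3363]), 'len', np.float64(0.0869), 'wid', np.float64(0.0158), 'ang', np.float64(117.39), 'area', 100)
wood [234.375 350.   ] [448.4375 387.5   ] ('c', array([ 0.4421, -0.0118]), 'len', np.float64(0.4451), 'wid', np.float64(0.0865), 'ang', np.float64(-86.67), 'area', 1894)
riser ('c', array([ 0.6875, -0.3069]), 'len', np.float64(0.2519), 'wid', np.float64(0.1925), 'ang', np.float64(-84.13), 'area', 2751)
riser ('c', array([ 0.7766, -0.246 ]), 'len', np.float64(0.0313), 'wid', np.float64(0.0244), 'ang', np.float64(133.43), 'area', 28)
riser ('c', array([ 0.7186, -0.1949]), 'len', np.float64(0.0397), 'wid', np.float64(0.0206), 'ang', np.float64(179.3), 'area', 45)
riser ('c', array([ 0.6796, -0.1959]), 'len', np.float64(0.0416), 'wid', np.float64(0.0232), 'ang', np.float64(161.23), 'area', 38)
riser ('c', array([ 0.6495, -0.1957]), 'len', np.float64(0.0259), 'wid', np.float64(0.0172), 'ang', np.float64(177.2), 'area', 26)
pivot [[ 0.6034 -0.2923  0.036 ]] 21
small ('c', array([0.5596, 0.2868]), 'len', np.float64(0.0104), 'wid', np.float64(0.0073), 'ang', np.float64(109.71), 'area', 5)
```

View pics/m1.png

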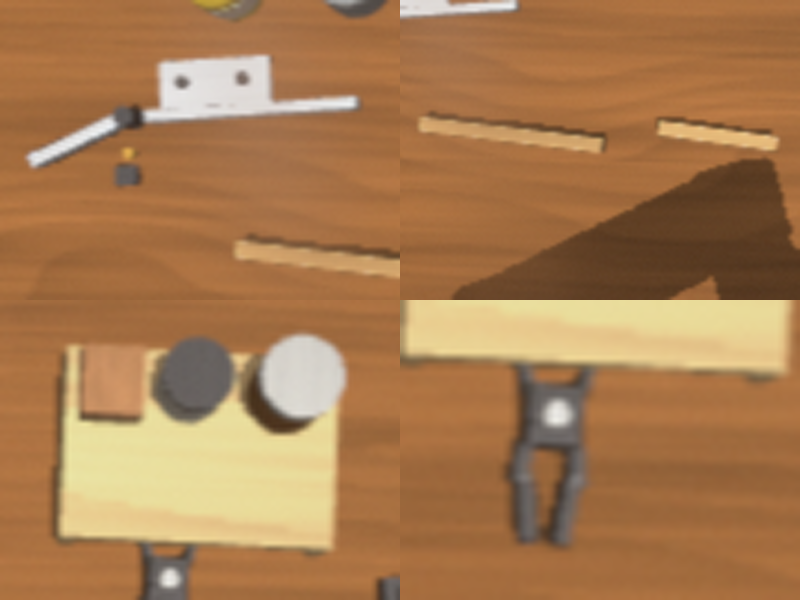

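The crop confirms four things:
- The long strip is the left-hand one.
- The dark clamp lies at the riser.
- The stop is partly folded.
- A small fixed detent block sits by the hinge.

I'm moving towards the jig with the tool yawed to +Y.

carry_out(deltas=[[[0.25,-0.25,0,0,0,-0.0175,-1],[0.5,-0.5,0,0,0,-0.035,-1],[0.75,-0.75,0,0,0,-0.0525,-1],[1,-1,0,0,0,-0.07,-1],[1,-1,0,0,0,-0.0875,-1],[1,-1,0,0,0,-0.105,-1],[1,-1,0,0,0,-0.1225,-1],[1,-1,0,0,0,-0.14,-1],[1,-1,0,0,0,-0.1575,-1],[1,-1,0,0,0,-0.175,-1]]])

```text
time_s: 0.98
position: [0.3485, -0.3555, 0.2224]
tcp_rot: [[-0.004, 1.0, -0.0], [1.0, 0.004, 0.0], [0.0, -0.0, -1.0]]
force: [0.5, -0.2, -0.0]
opening: 0.996
grasp_force: 0.0
```

carry_out(deltas=[[[0.1,0.05,0,0,0,0,-1],[0.2,0.1,0,0,0,0,-1],[0.3,0.15,0,0,0,0,-1],[0.4,0.2,0,0,0,0,-1],[0.5,0.25,0,0,0,0,-1],[0.6,0.3,0,0,0,0,-1],[0.7,0.35,0,0,0,0,-1],[0.8,0.4,0,0,0,0,-1],[0.9,0.45,0,0,0,0,-1],[1,0.5,0,0,0,0,-1]]])

```text
time_s: 1.82
position: [0.424, -0.2052, 0.2224]
tcp_rot: [[0.002, 1.0, -0.0], [1.0, -0.002, 0.0], [0.0, -0.0, -1.0]]
force: [-0.1, 0.1, -0.6]
opening: 1.002
grasp_force: 0.0
```

carry_out(deltas=[[[0.1,0.03,0,0,0,0,-1],[0.2,0.06,0,0,0,0,-1],[0.3,0.09,0,0,0,0,-1],[0.4,0.12,0,0,0,0,-1],[0.5,0.15,0,0,0,0,-1],[0.6,0.18,0,0,0,0,-1],[0.7,0.21,0,0,0,0,-1],[0.8,0.24,0,0,0,0,-1],[0.9,0.27,0,0,0,0,-1],[1,0.3,0,0,0,0,-1]]])

```text
time_s: 2.65
position: [0.4691, -0.0554, 0.2224]
tcp_rot: [[0.002, 1.0, -0.0], [1.0, -0.002, 0.0], [0.0, -0.0, -1.0]]
force: [-0.2, 0.8, -0.9]
opening: 0.999
grasp_force: 0.0
```

carry_out(deltas=[[[0.1,0.03,0,0,0,0,-1],[0.2,0.06,0,0,0,0,-1],[0.3,0.09,0,0,0,0,-1],[0.4,0.12,0,0,0,0,-1],[0.5,0.15,0,0,0,0,-1],[0.6,0.18,0,0,0,0,-1],[0.7,0.21,0,0,0,0,-1],[0.8,0.24,0,0,0,0,-1],[1,0.3,0,0,0,0,-1],[1,0.3,0,0,0,0,-1]]])

```text
time_s: 3.48
position: [0.5157, 0.0973, 0.2226]
tcp_rot: [[-0.0, 1.0, 0.002], [1.0, 0.0, 0.002], [0.002, 0.002, -1.0]]
force: [-0.5, 0.4, 0.3]
opening: 0.998
grasp_force: 0.0
```

Run:
```python
from h import *
s=telemetry.read_state(); print(s['time_s'],np.round(s['position'],4),np.round(s['tcp_rot'],3).tolist())
im=snap('wrist','w1'); np.save('w1.npy',cam('wrist',s)[1])
cv2.imwrite('pics/w1b.png',cv2.resize(im[:,:,::-1],(800,600),interpolation=cv2.INTER_CUBIC))
```

```text
3.4833 [0.5157 0.0973 0.2226] [[-0.0, 1.0, 0.002], [1.0, 0.0, 0.002], [0.002, 0.002, -1.0]]
```

View pics/w1b.png

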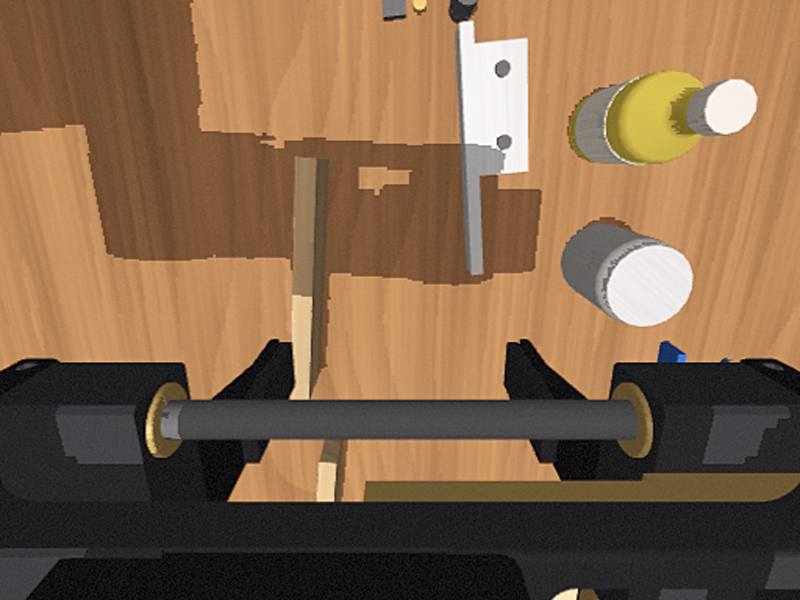

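```bash
cat > m.py <<'E'
from h import *
def jig(im,C,rows,cols):
    hsv=cv2.cvtColor(im,cv2.COLOR_RGB2HSV); sat=hsv[...,1].astype(float)
    F=[];R=[]
    for r in rows:
        m=np.where(sat[r,cols[0]:cols[1]]<75)[0]
        if len(m)<4: continue
        a,b=m[0]+cols[0],m[-1]+cols[0]
        f=lambda i:(sat[r,i]-75)/(sat[r,i]-sat[r,i+1]+1e-9)+i
        F.append((f(a-1),r));R.append((f(b),r))
    return np.array(F),np.array(R)
def line(p):
    d=np.inf; k=np.ones(len(p),bool)
    for _ in range(4):
        a=np.polyfit(p[k,1],p[k,0],1); e=p[:,0]-np.polyval(a,p[:,1]); k=abs(e)<max(.0008,2*e[k].std())
    return a,e[k].std(),k.sum()
E
python3 - <<'E'
from m import *
im=cv2.imread('pics/w1.png')[:,:,::-1]; C=(cam('wrist')[0],np.load('w1.npy')); S=1.5625
F,R=jig(im,C,list(range(20,26))+list(range(118,172)),(280,330))
f=ray('',F,0,C)[:,:2]; r=ray('',R[5:],.028,C)[:,:2]
for n,p in(('front',f),('rear',r[-50:])):
    a,e,k=line(p); print(n,'yaw',np.degrees(np.arctan(-a[0])).round(2),'x at y=.15',np.polyval(a,.15).round(4),e,k)
hs=cv2.cvtColor(im,cv2.COLOR_RGB2HSV)
print('free end rows sat',hs[165:182,305,1], 'hinge top', hs[8:20,298,1],hs[8:20,298,2])
P=lambda l,z:ray('',np.array(l)/S,z,C).round(4).tolist()
print('freeend',P([(476,274)],.028),'hinge end',P([(465,22)],.028))
print('strip top L/R up, mid',P([(295,157),(317,157),(292,296),(312,296)],.06))
g=cv2.cvtColor(im,cv2.COLOR_RGB2GRAY)
for q in(110,140,170,200,230):print(q,g[q,180:215].tolist())
print(g[92:108,195].tolist())
E
```

```text
front yaw 5.21 x at y=.15 0.5709 0.00016473249653548903 60
rear yaw 5.24 x at y=.15 0.5812 0.0001318799448822928 50
free end rows sat [  8   8   8   6  10  10  10   8  10   5   3 167 144 152 132 146 137] hinge top [31 16 14  5 12 10  0  4  4  4  4  4] [ 50  47  54  93  21 130 255 247 244 244 243 244]
freeend [[0.5814, 0.0851, 0.028]] hinge end [[0.5638, 0.2733, 0.028]]
strip top L/R up, mid [[0.4416, 0.1799, 0.06], [0.4574, 0.1799, 0.06], [0.432, 0.0758, 0.06], [0.4477, 0.0758, 0.06]]
110 [94, 93, 97, 96, 93, 91, 91, 85, 102, 137, 125, 128, 129, 132, 132, 131, 132, 128, 125, 127, 127, 123, 94, 70, 79, 84, 84, 83, 77, 77, 85, 90, 93, 93, 88]
140 [99, 96, 93, 89, 93, 89, 88, 112, 149, 127, 130, 128, 131, 131, 131, 128, 130, 125, 127, 130, 123, 95, 68, 78, 79, 80, 85, 76, 78, 88, 98, 94, 91, 95, 96]
170 [151, 154, 154, 162, 165, 150, 87, 106, 140, 128, 129, 127, 127, 128, 124, 126, 127, 122, 118, 123, 104, 78, 84, 85, 85, 80, 77, 80, 88, 93, 93, 93, 93, 92, 93]
200 [150, 147, 148, 156, 163, 161, 182, 221, 207, 204, 200, 199, 195, 198, 200, 199, 198, 196, 198, 167, 64, 79, 84, 83, 80, 77, 78, 92, 90, 84, 111, 157, 152, 153, 150]
230 [21, 27, 19, 22, 19, 30, 7, 70, 167, 211, 198, 196, 195, 197, 197, 198, 195, 196, 176, 68, 80, 82, 85, 77, 77, 71, 86, 79, 112, 156, 146, 147, 148, 151, 153]
[89, 94, 94, 91, 93, 89, 89, 87, 88, 139, 137, 132, 133, 133, 133, 134]
```

Measured:
- **Jig:** yaw 5.2°, fence 10.3 mm thick and 189 mm long, which fits. Origin about (0.574, 0.174), hinge (0.563, 0.289).
- **Strip:** centre (0.440, 0.080), 16 mm thick, long axis at 84.7°.

Next I go behind the stop arm with the fingers shut and sweep it round.

carry_out(deltas=[[[0.1,0.03,0.03,0,0,0,1],[0.2,0.06,0.06,0,0,0,1],[0.3,0.09,0.1,0,0,0,1],[0.4,0.12,0.13,0,0,0,1],[0.5,0.14,0.16,0,0,0,1],[0.6,0.17,0.2,0,0,0,1],[0.7,0.2,0.23,0,0,0,1],[0.8,0.22,0.26,0,0,0,1],[0.9,0.25,0.3,0,0,0,1],[1,0.277,0.35,0,0,0,1]]])

```text
time_s: 4.37
position: [0.557, 0.2442, 0.1698]
tcp_rot: [[0.003, 1.0, 0.001], [1.0, -0.003, -0.0], [-0.0, 0.001, -1.0]]
force: [-0.3, 0.2, -0.0]
opening: 0.323
grasp_force: 0.0
```

carry_out(deltas=[[[0.2,0,0,0,0,0,1],[0.4,0,0,0,0,0,1],[0.6,0,0,0,0,0,1],[0.813,0,0,0,0,0,1],[0.813,0,0.2,0,0,0,1],[0.813,0,0.4,0,0,0,1],[0.813,0,0.6,0,0,0,1],[0.813,0,0.8,0,0,0,1],[0.813,0,0.95,0,0,0,1],[0.813,0,1,0,0,0,1]]])

```text
time_s: 5.2
position: [0.5538, 0.3646, 0.0152]
tcp_rot: [[0.002, 1.0, -0.007], [1.0, -0.002, -0.003], [-0.003, -0.007, -1.0]]
force: [-0.1, 0.2, 0.1]
opening: 0.003
grasp_force: 0.0
```

carry_out(deltas=[[[-0.02,-0.015,0,0,0,0,1],[-0.037,-0.031,0,0,0,0,1],[-0.05,-0.08,0,0,0,0,1],[-0.061,-0.129,0,0,0,0,1],[-0.085,-0.18,0,0,0,0,1],[-0.111,-0.229,0,0,0,0,1],[-0.14,-0.265,0,0,0,0,1],[-0.171,-0.302,0,0,0,0,1],[-0.21,-0.335,0,0,0,0,1],[-0.247,-0.365,0,0,0,0,1]]])

```text
time_s: 6.03
position: [0.5013, 0.328, 0.0202]
tcp_rot: [[0.002, 1.0, -0.0], [1.0, -0.002, 0.0], [0.0, -0.0, -1.0]]
force: [1.4, 0.4, 0.3]
opening: 0.006
grasp_force: 0.4
```

carry_out(deltas=[[[-0.035,-0.019,0,0,0,0,1],[-0.07,-0.038,0,0,0,0,1],[-0.103,-0.05,0,0,0,0,1],[-0.136,-0.062,0,0,0,0,1],[-0.16,-0.068,0,0,0,0,1],[-0.186,-0.074,0,0,0,0,1],[-0.196,-0.076,0,0,0,0,1],[-0.207,-0.078,0,0,0,0,1],[-0.207,-0.078,0,0,0,0,1],[-0.207,-0.078,0,0,0,0,1]]])

```text
time_s: 6.87
position: [0.49, 0.2993, 0.0199]
tcp_rot: [[0.004, 1.0, 0.0], [1.0, -0.004, 0.003], [0.003, 0.0, -1.0]]
force: [-0.0, 9.6, -0.6]
opening: 0.006
grasp_force: 4.3
```

Run:
```python
from h import *
im=snap('top','t2'); c=im[165:260,80:240,::-1]
s=telemetry.read_state(); print(s['time_s'],np.round(s['position'],4),np.round(s['force'],1))
w=snap('wrist','w2')
cv2.imwrite('pics/m2.png',np.vstack([cv2.resize(c,(480,285),interpolation=cv2.INTER_CUBIC),cv2.resize(w[:,:,::-1],(480,315))]))
```

```text
6.9167 [0.49   0.2993 0.0199] [ 0.3  8.3 -2.1]
```

View pics/m2.png

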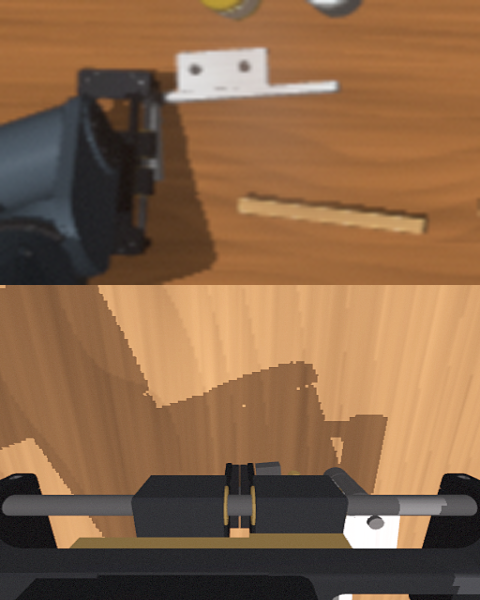

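The stop resists with about 9 N at its square position. I back off and rise towards the strip, then check.

carry_out(deltas=[[[0.1,0,0,0,0,0,1],[0.15,0,0.05,0,0,0,1],[0.15,0,0.0,0,0,0,1],[0.15,0,-0.2,0,0,0,1],[0.15,0,-0.4,0,0,0,1],[0.15,0,-0.6,0,0,0,1],[0.15,0,-0.8,0,0,0,1],[0.15,0,-1,0,0,0,0],[0.15,0,-1,0,0,0,-1],[0.15,0,-1,0,0,0,-1]]])

```text
time_s: 7.8
position: [0.4908, 0.3201, 0.1721]
tcp_rot: [[0.002, 1.0, 0.003], [1.0, -0.002, 0.001], [0.001, 0.003, -1.0]]
force: [-0.5, 0.1, -0.5]
opening: 0.151
grasp_force: 0.0
```

carry_out(deltas=[[[-0.15,-0.05,0,0,0,0,-1],[-0.3,-0.1,0,0,0,0,-1],[-0.45,-0.15,0,0,0,0,-1],[-0.6,-0.2,0,0,0,0,-1],[-0.75,-0.25,0,0,0,0,-1],[-0.9,-0.3,0,0,0,0,-1],[-1,-0.33,0,0,0,0,-1],[-1,-0.33,0,0,0,0.005,-1],[-1,-0.33,0,0,0,0.01,-1],[-1,-0.33,0,0,0,0.0147,-1]]])

```text
time_s: 8.63
position: [0.4384, 0.1693, 0.1685]
tcp_rot: [[0.097, 0.995, -0.005], [0.995, -0.097, -0.001], [-0.002, -0.005, -1.0]]
force: [0.5, -0.0, -0.3]
opening: 0.908
grasp_force: 0.0
```

Run:
```python
from h import *
s=telemetry.read_state(); print(s['time_s'],np.round(s['position'],4),np.round(s['tcp_rot'],3).tolist(),s['opening'])
im=snap('wrist','w3'); np.save('w3.npy',cam('wrist',s)[1])
t=snap('top','t3')[165:260,80:240,::-1]
cv2.imwrite('pics/m3.png',np.hstack([cv2.resize(im[:230,:,::-1],None,fx=1.5,fy=1.5,interpolation=cv2.INTER_CUBIC)[:345,:500*3//2]]))
```

```text
8.6333 [0.4384 0.1693 0.1685] [[0.097, 0.995, -0.005], [0.995, -0.097, -0.001], [-0.002, -0.005, -1.0]] 0.9080834505674592
```

View pics/m3.png

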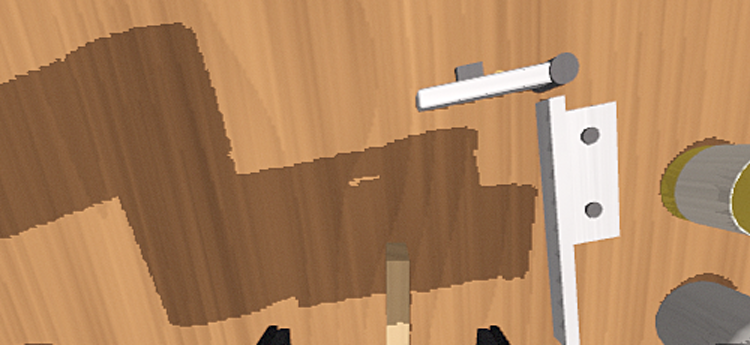

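The stop stands square: the arm runs from (418,100) to (552,75) with the hinge at (565,68). I measure the arm, fence and strip from this view.

Run:
```python
from m import *
im=cv2.imread('pics/w3.png')[:,:,::-1]; C=(cam('wrist')[0],np.load('w3.npy'))
P=lambda l,z:ray('',np.array(l)/1.5,z,C).round(4)
F,R=jig(im,C,range(75,225),(350,387)); 
for n,p,z in(('front',F,0),('rear',R[-60:],.028)):
    w=ray('',p,z,C)[:,:2]; a,e,k=line(w); print(n,'yaw',np.degrees(np.arctan(-a[0])).round(2),'x at .15',np.polyval(a,.15).round(4),e.round(5),k,len(w))
hs=cv2.cvtColor(im,cv2.COLOR_RGB2HSV)
m=((hs[:75,270:368,2]>195)&(hs[:75,270:368,1]<40)).astype(np.uint8); n,l,st,c=cv2.connectedComponentsWithStats(m)
i=1+st[1:,4].argmax(); p=np.argwhere(l==i)[:,::-1]+[270,0]
w=ray('',p,.04,C)[:,:2].astype(np.float32); r=cv2.minAreaRect(w); print('stop',r, 'px',p.min(0)*1.5,p.max(0)*1.5)
c0=w.mean(0);v=np.linalg.svd(w-c0)[2][0]; print('arm dir',np.degrees(np.arctan2(v[1],v[0])),c0)
print('post top',P([(565,68)],.043))
print('strip end top',P([(387,262),(409,262),(387,330),(410,330)],.06))
g=cv2.cvtColor(im,cv2.COLOR_RGB2GRAY)
print(g[180,250:280].tolist(),g[215,250:280].tolist(),g[158:185,265].tolist())
print('tin foot',P([(656,330),(710,275)],0),'bottle foot L',P([(660,190)],0))
```

```text
front yaw 5.34 x at .15 0.5708 0.00013 150 150
rear yaw 5.33 x at .15 0.581 0.00014 60 60
stop ((0.5132851004600525, 0.2842416763305664), (0.08351977169513702, 0.011156297288835049), 5.337488651275635) px [418.5  63. ] [549.  106.5]
arm dir -174.66693 [0.513423   0.28430855]
post top [[0.5633 0.2887 0.043 ]]
strip end top [[0.4414 0.1796 0.06  ]
 [0.4561 0.1782 0.06  ]
 [0.4367 0.1303 0.06  ]
 [0.4528 0.1287 0.06  ]]
[100, 102, 103, 105, 101, 104, 97, 106, 142, 137, 131, 136, 136, 139, 140, 138, 136, 136, 130, 131, 132, 133, 126, 84, 96, 94, 94, 103, 104, 102] [165, 164, 162, 163, 164, 165, 163, 154, 132, 130, 129, 130, 129, 125, 171, 230, 224, 222, 205, 139, 143, 147, 133, 107, 162, 162, 162, 162, 159, 160] [97, 94, 96, 98, 96, 97, 102, 105, 101, 101, 102, 95, 94, 91, 100, 105, 143, 142, 140, 138, 141, 139, 138, 137, 138, 137, 139]
tin foot [[0.6646 0.0814 0.    ]
 [0.7042 0.1271 0.    ]] bottle foot L [[0.6566 0.2009 0.    ]]
```

The stop's inner face is consistent with the 5.3° jig yaw. The seat is at (0.5602, 0.1820). To keep the gripper body clear of the bottle I grip the strip 55 mm from its centre, on the far side from the stop.

carry_out(deltas=[[[-0.2,0.015,0,0,0,0,-1],[-0.4,0.03,0,0,0,0,-1],[-0.6,0.045,0,0,0,0,-1],[-0.8,0.06,0,0,0,0,-1],[-0.96,0.071,0.1,0,0,0,-1],[-0.96,0.071,0.3,0,0,0,-1],[-0.96,0.071,0.5,0,0,0,-1],[-0.96,0.071,0.7,0,0,0,-1],[-0.96,0.071,0.85,0,0,0,-1],[-0.96,0.071,0.9,0,0,0,-1]]])

```text
time_s: 9.57
position: [0.4345, 0.0262, 0.0318]
tcp_rot: [[0.094, 0.996, -0.008], [0.996, -0.094, 0.001], [0.001, -0.008, -1.0]]
force: [-0.5, 0.2, 1.3]
opening: 1.003
grasp_force: 0.0
```

carry_out(deltas=[[[0,0,0,0,0,0,-1],[0,0,0,0,0,0,0],[0,0,0,0,0,0,1],[0,0,0,0,0,0,1],[0,0,0,0,0,0,1],[0,0,0,0,0,0,1],[0,0,0,0,0,0,1],[0,0,0,0,0,0,1],[0,0,0,0,0,0,1],[0,0,0,0,0,0,1]]])

```text
time_s: 10.4
position: [0.4373, 0.0258, 0.0351]
tcp_rot: [[0.095, 0.996, 0.0], [0.996, -0.095, -0.0], [-0.0, 0.0, -1.0]]
force: [0.7, 0.6, 0.1]
opening: 0.402
grasp_force: 0.0
```

Run:
```python
from h import *
s=telemetry.read_state(); print(s['time_s'],np.round(s['position'],4),np.round(s['tcp_rot'],4).tolist(),s['opening'],s['grasp_force'],np.round(s['force'],1))
snap('wrist','w4')
R=np.array(s['tcp_rot']); yaw=np.degrees(np.arctan2(R[1,0],R[0,0])); print('yaw',yaw)
O=np.array([.5740,.1742]);a=np.radians(5.33);ex=np.array([np.cos(a),np.sin(a)]);ey=np.array([-np.sin(a),np.cos(a)])
for jx,jy in((-.043,.003),(-.016,.003)):
    g=O+ex*jx+ey*(jy-.055); d=np.r_[g,s['position'][2]]-s['position']; print(g,'tool units',(R.T@d/.15).round(3))
```

```text
10.4 [0.4373 0.0258 0.0351] [[0.0946, 0.9955, 0.0001], [0.9955, -0.0946, -0.0], [-0.0, 0.0001, -1.0]] 0.4024334288602679 0.0 [0.7 0.6 0.1]
yaw 84.5704855466266
[0.5360163  0.11843048] tool units [0.677 0.597 0.   ]
[0.56289956 0.12093857] tool units [0.711 0.773 0.   ]
```

carry_out(deltas=[[[0,0,0,0,0,0,1],[0,0,0,0,0,0,1],[0,0,0,0,0,0,1],[0,0,0,0,0,0,1],[0,0,0,0,0,0,1],[0,0,0,0,0,0,1],[0,0,-0.02,0,0,0,1],[0,0,-0.05,0,0,0,1],[0,0,-0.08,0,0,0,1],[0,0,-0.1,0,0,0,1]]])

```text
time_s: 11.28
position: [0.4375, 0.0258, 0.0507]
tcp_rot: [[0.095, 0.996, 0.001], [0.996, -0.095, -0.0], [-0.0, 0.001, -1.0]]
force: [0.2, 0.2, -1.6]
opening: 0.179
grasp_force: 30.0
```

carry_out(deltas=[[[0.07,0.06,0,0,0,-0.003,1],[0.14,0.12,0,0,0,-0.006,1],[0.21,0.18,0,0,0,-0.009,1],[0.28,0.24,0,0,0,-0.012,1],[0.35,0.3,0,0,0,-0.016,1],[0.42,0.36,0,0,0,-0.02,1],[0.49,0.42,0,0,0,-0.024,1],[0.56,0.48,0,0,0,-0.028,1],[0.63,0.54,0,0,0,-0.03,1],[0.677,0.597,0,0,0,-0.03,1]]])

```text
time_s: 12.12
position: [0.5365, 0.1193, 0.0505]
tcp_rot: [[-0.095, 0.996, 0.0], [0.996, 0.095, 0.0], [0.0, 0.0, -1.0]]
force: [-0.0, -0.2, -1.6]
opening: 0.183
grasp_force: 30.0
```

Run:
```python
from h import *
s=telemetry.read_state(); print(s['time_s'],np.round(s['position'],4),np.round(s['tcp_rot'],4).tolist(),s['opening'],s['grasp_force'],np.round(s['force'],1))
im=snap('wrist','w5'); np.save('w5.npy',cam('wrist',s)[1])
cv2.imwrite('pics/w5b.png',cv2.resize(im[:,:,::-1],(800,600),interpolation=cv2.INTER_CUBIC))
```

```text
12.1167 [0.5365 0.1193 0.0505] [[-0.0946, 0.9955, 0.0004], [0.9955, 0.0946, 0.0001], [0.0001, 0.0004, -1.0]] 0.18287795055713685 29.979203059338033 [-0.  -0.2 -1.6]
```

View pics/w5b.png

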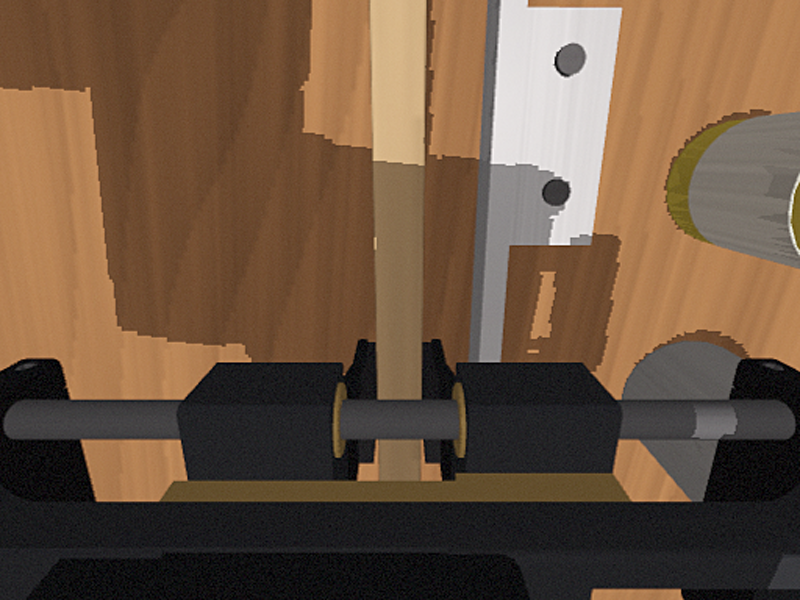

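carry_out(deltas=[[[0,0.05,0,0,0,0,1],[0,0.1,0,0,0,0,1],[0,0.15,0,0,0,0,1],[0,0.17,0,0,0,0,1],[0,0.17,0.03,0,0,0,1],[0,0.17,0.06,0,0,0,1],[0,0.17,0.09,0,0,0,1],[0,0.175,0.1,0,0,0,1],[0,0.185,0.1,0,0,0,1],[0,0.197,0.1,0,0,0,1]]])

```text
time_s: 13.0
position: [0.5625, 0.121, 0.0349]
tcp_rot: [[-0.094, 0.996, -0.006], [0.996, 0.094, -0.0], [0.0, -0.006, -1.0]]
force: [-3.9, -0.7, 5.3]
opening: 0.178
grasp_force: 30.0
```

carry_out(deltas=[[[0.005,0,0,0,0,0,1],[0.01,0,0,0,0,0,1],[0.015,0,0,0,0,0,1],[0.02,0,0,0,0,0,1],[0.025,0,0,0,0,0,1],[0.03,0,0,0,0,0,1],[0.034,0,0,0,0,0,1],[0.038,0,0,0,0,0,1],[0.04,0,0,0,0,0,1],[0.04,0,0,0,0,0,1]]])

```text
time_s: 13.83
position: [0.565, 0.1271, 0.035]
tcp_rot: [[-0.094, 0.996, 0.0], [0.996, 0.094, -0.0], [-0.0, 0.0, -1.0]]
force: [0.7, -1.0, -0.7]
opening: 0.181
grasp_force: 30.0
```

carry_out(deltas=[[[0,0.004,0,0,0,0,1],[0,0.007,0,0,0,0,1],[0,0.01,0,0,0,0,1],[0.004,0.01,0,0,0,0,1],[0.008,0.01,0,0,0,0,1],[0.012,0.01,0,0,0,0,1],[0.015,0.01,0,0,0,0,1],[0.017,0.01,0,0,0,0,1],[0.017,0.01,0,0,0,0,1],[0.017,0.01,0,0,0,0,1]]])

```text
time_s: 14.67
position: [0.5651, 0.1276, 0.035]
tcp_rot: [[-0.095, 0.995, -0.003], [0.995, 0.095, -0.003], [-0.003, -0.003, -1.0]]
force: [-2.3, -10.4, 2.2]
opening: 0.181
grasp_force: 30.0
```

Run:
```python
from m import *
s=telemetry.read_state(); print(np.round(s['force'],2),np.round(s['moment'],2),np.round(s['position'],4))
im=snap('wrist','w6'); C=(cam('wrist')[0],cam('wrist',s)[1]); np.save('w6.npy',C[1])
K=C[0]; O=np.array([.5740,.1742]);a=np.radians(5.33);ex=np.array([np.cos(a),np.sin(a)]);ey=np.array([-np.sin(a),np.cos(a)])
T=lambda x,y,z:proj('',np.r_[O+ex*x+ey*y,z],C)[0].round(1)
print('pred strip front top',T(-.021,.0,.06),T(-.021,-.04,.06),'back',T(-.005,0,.06),T(-.005,-.04,.06),'end',T(-.013,.109,.06))
g=cv2.cvtColor(im,cv2.COLOR_RGB2GRAY)
for r in(20,80,140,200):print(r,g[r,220:300].tolist())
```

```text
[ -2.28 -10.43   2.16] [-1.53  0.39  0.03] [0.5651 0.1276 0.035 ]
pred strip front top [240.4 175. ] [241.4 245.3] back [271.9 175. ] [270.5 245.4] end [256.7 -94.5]
20 [159, 151, 151, 150, 150, 149, 146, 148, 148, 152, 150, 150, 149, 150, 147, 141, 158, 196, 209, 210, 209, 209, 208, 205, 206, 207, 208, 208, 210, 210, 208, 210, 209, 209, 210, 209, 209, 208, 208, 207, 205, 203, 203, 204, 204, 204, 205, 204, 205, 203, 203, 193, 163, 137, 207, 255, 253, 250, 250, 249, 251, 250, 250, 250, 250, 249, 249, 250, 246, 235, 251, 249, 249, 250, 252, 250, 250, 249, 247, 249]
80 [154, 152, 147, 146, 149, 148, 151, 151, 148, 146, 149, 151, 154, 157, 160, 161, 163, 163, 178, 210, 215, 212, 210, 209, 207, 210, 208, 209, 206, 208, 208, 208, 207, 209, 206, 205, 207, 206, 206, 206, 205, 204, 203, 201, 200, 199, 197, 195, 193, 197, 194, 161, 132, 162, 214, 255, 255, 255, 255, 255, 255, 254, 255, 255, 254, 254, 255, 254, 252, 254, 253, 253, 254, 254, 254, 251, 249, 253, 255, 253]
140 [89, 86, 92, 93, 96, 97, 95, 94, 96, 98, 99, 104, 102, 103, 96, 98, 94, 94, 92, 111, 140, 138, 135, 136, 138, 135, 135, 134, 132, 130, 132, 130, 132, 131, 130, 133, 131, 130, 133, 131, 131, 130, 131, 131, 127, 129, 126, 125, 129, 128, 111, 131, 167, 163, 163, 162, 163, 164, 161, 161, 161, 163, 162, 160, 161, 165, 162, 158, 162, 164, 163, 162, 160, 157, 159, 162, 159, 157, 162, 166]
200 [92, 97, 91, 93, 95, 95, 99, 101, 101, 97, 97, 96, 98, 97, 94, 92, 92, 94, 91, 84, 100, 137, 141, 136, 135, 136, 134, 134, 130, 134, 130, 131, 128, 134, 129, 129, 126, 126, 129, 129, 130, 136, 129, 132, 127, 127, 126, 128, 126, 120, 134, 161, 159, 156, 156, 156, 158, 158, 155, 158, 157, 159, 163, 150, 89, 98, 99, 94, 92, 89, 95, 95, 95, 94, 97, 96, 94, 92, 92, 93]
```

carry_out(deltas=[[[0.01,0.005,0,0,0,0,0.5],[0.01,0.005,0,0,0,0,0],[0.01,0.005,0,0,0,0,-0.2],[0.01,0.005,0,0,0,0,-0.2],[0.01,0.005,0,0,0,0,-0.2],[0.01,0.005,-0.1,0,0,0,-0.2],[0.01,0.005,-0.3,0,0,0,-0.2],[0.01,0.005,-0.55,0,0,0,-0.2],[0.01,0.005,-0.8,0,0,0,-0.2],[0.01,0.005,-1,0,0,0,-0.2]]])

```text
time_s: 15.55
position: [0.5675, 0.1318, 0.1877]
tcp_rot: [[-0.094, 0.996, 0.003], [0.996, 0.094, 0.0], [0.0, 0.003, -1.0]]
force: [0.3, -0.6, -0.2]
opening: 0.594
grasp_force: 0.0
```

Run:
```python
from m import *
s=telemetry.read_state(); print(s['time_s'],np.round(s['force'],2),np.round(s['position'],4),s['opening'])
s=telemetry.read_state(); im=snap('wrist','w7'); C=(cam('wrist')[0],cam('wrist',s)[1]); np.save('w7.npy',C[1])
O=np.array([.5740,.1742]);a=np.radians(5.33);ex=np.array([np.cos(a),np.sin(a)]);ey=np.array([-np.sin(a),np.cos(a)])
T=lambda x,y,z:proj('',np.r_[O+ex*x+ey*y,z],C)[0].round(1)
g=cv2.cvtColor(im,cv2.COLOR_RGB2GRAY)
for y in(-.03,.02,.07):
    p,q=T(-.021,y,.06),T(-.005,y,.06); r=int(round(p[1])); print('pred',p,q); print(int(p[0])-6,g[r,int(p[0])-6:int(q[0])+8].tolist())
p=T(-.013,.109,.06); print('end',p,g[int(p[1])-8:int(p[1])+9,int(p[0])].tolist())
cv2.imwrite('pics/w7b.png',cv2.resize(im[:250,:,::-1],None,fx=1.5,fy=1.5,interpolation=cv2.INTER_CUBIC))
```

```text
15.55 [ 0.28 -0.56 -0.15] [0.5675 0.1318 0.1877] 0.5940161542065457
pred [245.2 169.5] [260.1 169.4]
239 [99, 96, 89, 89, 86, 99, 128, 141, 138, 137, 133, 133, 132, 130, 132, 129, 133, 131, 128, 130, 124, 144, 165, 161, 160, 161, 160, 161, 156]
pred [244.7 121.6] [260.4 121.6]
238 [159, 167, 165, 162, 160, 145, 174, 228, 218, 215, 214, 211, 211, 209, 208, 209, 209, 209, 206, 203, 205, 199, 148, 167, 164, 165, 163, 169, 165, 165]
pred [244.1  68.5] [260.7  68.6]
238 [154, 152, 148, 149, 133, 159, 225, 214, 212, 215, 215, 215, 216, 216, 216, 213, 210, 208, 211, 212, 211, 187, 132, 213, 255, 255, 255, 255, 255, 255]
end [252.3  22.9] [143, 172, 244, 255, 253, 253, 252, 253, 255, 255, 207, 215, 218, 216, 217, 217, 216]
```

View pics/w7b.png

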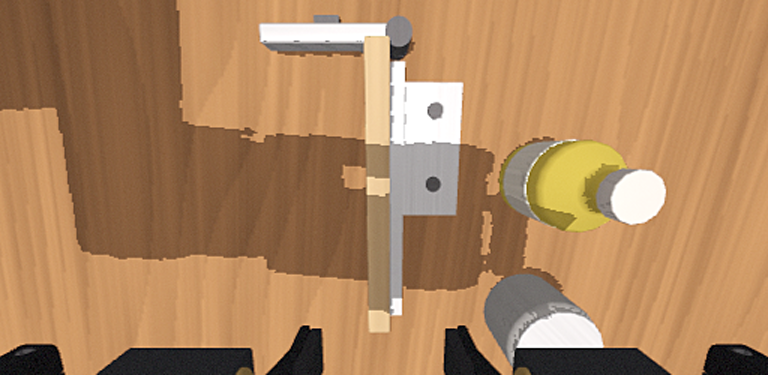

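The strip sits flush on the fence and butted on the stop. Next is the clamp, with the gripper opening and the tool turning to yaw 180.

carry_out(deltas=[[[-0.1,-0.01,-0.02,0,0,0,-1],[-0.2,-0.02,-0.04,0,0,0,-1],[-0.3,-0.03,-0.06,0,0,0,-1],[-0.4,-0.04,-0.08,0,0,-0.006,-1],[-0.5,-0.05,-0.1,0,0,-0.012,-1],[-0.6,-0.06,-0.12,0,0,-0.018,-1],[-0.7,-0.07,-0.14,0,0,-0.024,-1],[-0.8,-0.08,-0.16,0,0,-0.03,-1],[-0.9,-0.09,-0.18,0,0,-0.036,-1],[-1,-0.1,-0.2,0,0,-0.04,-1]]])

```text
time_s: 16.43
position: [0.5659, -0.0198, 0.215]
tcp_rot: [[-0.34, 0.94, 0.0], [0.94, 0.34, 0.0], [0.0, 0.0, -1.0]]
force: [-0.5, -0.1, 0.1]
opening: 1.0
grasp_force: 0.0
```

carry_out(deltas=[[[-0.1,-0.05,0,0,0,-0.0195,-1],[-0.2,-0.1,0,0,0,-0.039,-1],[-0.3,-0.15,0,0,0,-0.0585,-1],[-0.4,-0.2,0,0,0,-0.078,-1],[-0.5,-0.25,0,0,0,-0.0975,-1],[-0.6,-0.3,0,0,0,-0.117,-1],[-0.7,-0.35,0,0,0,-0.1365,-1],[-0.8,-0.4,0,0,0,-0.156,-1],[-0.9,-0.45,0,0,0,-0.1755,-1],[-1,-0.5,0,0,0,-0.195,-1]]])

```text
time_s: 17.27
position: [0.546, -0.1864, 0.2148]
tcp_rot: [[-1.0, -0.006, 0.0], [-0.006, 1.0, 0.0], [-0.0, 0.0, -1.0]]
force: [-0.6, 0.3, -0.4]
opening: 0.996
grasp_force: 0.0
```

carry_out(deltas=[[[-0.05,-0.12,0,0,0,0,-1],[-0.1,-0.24,0,0,0,0,-1],[-0.15,-0.36,0,0,0,0,-1],[-0.2,-0.48,0,0,0,0,-1],[-0.25,-0.6,0,0,0,0,-1],[-0.26,-0.71,0,0,0,0,-1],[-0.26,-0.71,0,0,0,0,-1],[-0.26,-0.71,0,0,0,0,-1],[-0.26,-0.71,0,0,0,0,-1],[-0.26,-0.71,0,0,0,0,-1]]])

```text
time_s: 18.1
position: [0.5845, -0.291, 0.2149]
tcp_rot: [[-1.0, -0.0, -0.001], [-0.0, 1.0, 0.001], [0.001, 0.001, -1.0]]
force: [0.6, 0.3, -1.0]
opening: 0.998
grasp_force: 0.0
```

Run:
```python
from m import *
s=telemetry.read_state(); print(s['time_s'],np.round(s['position'],4),np.round(s['tcp_rot'],3).tolist(),s['opening'])
im=snap('wrist','w8'); C=(cam('wrist')[0],cam('wrist',s)[1]); np.save('w8.npy',C[1])
print('pred pivot px800',proj('',[.6034,-.2923,.036],C)*1.5625)
cv2.imwrite('pics/w8b.png',cv2.resize(im[:,:,::-1],(800,600),interpolation=cv2.INTER_CUBIC))
```

```text
18.1 [ 0.5845 -0.291   0.2149] [[-1.0, -0.0, -0.001], [-0.0, 1.0, 0.001], [0.001, 0.001, -1.0]] 0.9983910958572536
pred pivot px800 [[396.53755089 286.12758868]]
```

View pics/w8b.png

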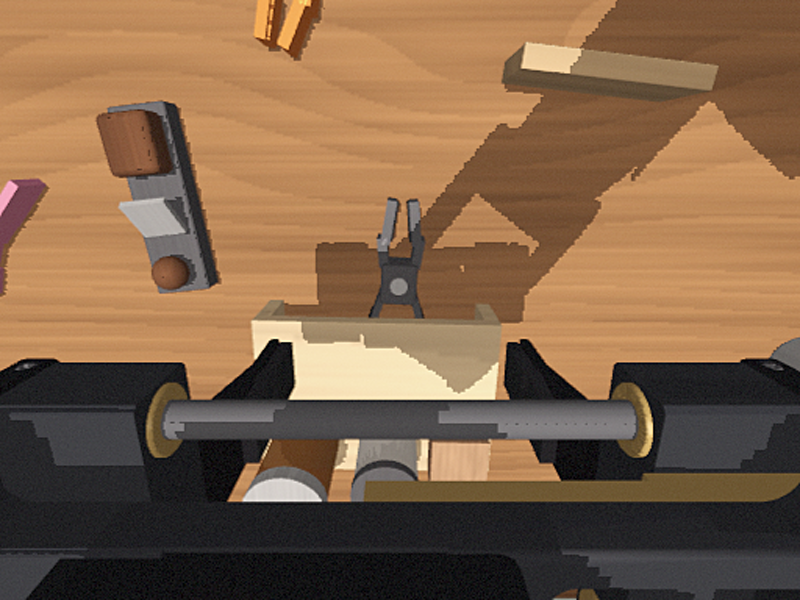

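The wrist view puts the pivot at (399,287), within 2 mm of the prediction. The clamp is dark steel and lies at the riser, so it is the right one. I grip the housing across Y.

carry_out(deltas=[[[-0.06,0,0.1,0,0,0.004,-1],[-0.12,0,0.2,0,0,0.007,-1],[-0.12,0,0.35,0,0,0.007,-1],[-0.12,0,0.5,0,0,0.007,-1],[-0.12,0,0.6,0,0,0.007,-1],[-0.12,0,0.7,0,0,0.007,-1],[-0.12,0,0.8,0,0,0.007,-1],[-0.12,0,0.9,0,0,0.007,-1],[-0.12,0,1,0,0,0.007,-1],[-0.12,0,1,0,0,0.007,-1]]])

```text
time_s: 18.98
position: [0.6009, -0.2901, 0.0621]
tcp_rot: [[-0.999, 0.044, -0.005], [0.044, 0.999, 0.004], [0.006, 0.004, -1.0]]
force: [0.5, 0.6, -0.2]
opening: 0.994
grasp_force: 0.0
```

carry_out(deltas=[[[0,0,0.1,0,0,0,-0.5],[0,0,0.2,0,0,0,-0.3],[0,0,0.3,0,0,0,-0.3],[0,0,0.36,0,0,0,-0.3],[0,0,0.38,0,0,0,0],[0,0,0.38,0,0,0,1],[0,0,0.38,0,0,0,1],[0,0,0.38,0,0,0,1],[0,0,0.38,0,0,0,1],[0,0,0.38,0,0,0,1]]])

```text
time_s: 19.82
position: [0.6035, -0.2926, 0.009]
tcp_rot: [[-0.999, 0.045, 0.001], [0.045, 0.999, -0.0], [-0.001, -0.0, -1.0]]
force: [0.5, 0.7, -0.0]
opening: 0.341
grasp_force: 30.0
```

carry_out(deltas=[[[0,0,0,0,0,0,1],[0,0,0,0,0,0,1],[0,0,0,0,0,0,1],[0,0,0,0,0,0,1],[0,0,-0.01,0,0,0,1],[0,0,-0.03,0,0,0,1],[0.05,0,-0.03,0,0,0,1],[0.1,0,-0.03,0,0,0,1],[0.15,0,-0.03,0,0,0,1],[0.2,0,-0.03,0,0,0,1]]])

```text
time_s: 20.65
position: [0.5714, -0.2907, 0.0121]
tcp_rot: [[-0.999, 0.045, -0.001], [0.045, 0.999, 0.001], [0.001, 0.001, -1.0]]
force: [0.0, -0.1, -1.6]
opening: 0.343
grasp_force: 30.0
```

Gripped at 30 mm and carrying about 1.6 N. I draw it out, lift, turn it to jaws +y, and set it down in front of the fence's free end.

carry_out(deltas=[[[0.1,0,0,0,0,0,1],[0.2,0,0,0,0,0,1],[0.3,0,0,0,0,0,1],[0.4,0,0,0,0,0,1],[0.45,0,0,0,0,0,1],[0.45,0,-0.1,0,0,0,1],[0.45,0,-0.2,0,0,0,1],[0.45,0,-0.3,0,0,0,1],[0.45,0,-0.4,0,0,0,1],[0.45,0,-0.5,0,0,0,1]]])

```text
time_s: 21.48
position: [0.5052, -0.2881, 0.0882]
tcp_rot: [[-0.999, 0.045, -0.0], [0.045, 0.999, 0.0], [0.0, 0.0, -1.0]]
force: [0.3, 0.1, -2.3]
opening: 0.342
grasp_force: 30.0
```

carry_out(deltas=[[[-0.01,0.087,0,0,0,0.0195,1],[-0.02,0.174,0,0,0,0.039,1],[-0.03,0.261,0,0,0,0.0585,1],[-0.04,0.348,0,0,0,0.078,1],[-0.05,0.435,0,0,0,0.0975,1],[-0.06,0.522,0,0,0,0.117,1],[-0.07,0.609,0,0,0,0.1365,1],[-0.08,0.696,0,0,0,0.156,1],[-0.09,0.783,0,0,0,0.1755,1],[-0.1,0.87,0,0,0,0.195,1]]])

```text
time_s: 22.32
position: [0.5262, -0.1578, 0.0876]
tcp_rot: [[-0.29, 0.957, 0.0], [0.957, 0.29, -0.0], [-0.0, 0.0, -1.0]]
force: [0.1, -0.1, -1.3]
opening: 0.341
grasp_force: 30.0
```

carry_out(deltas=[[[0.07,0.11,0,0,0,0.011,1],[0.14,0.22,0,0,0,0.022,1],[0.21,0.33,0,0,0,0.033,1],[0.27,0.44,0,0,0,0.033,1],[0.27,0.44,0.1,0,0,0.033,1],[0.27,0.44,0.2,0,0,0.033,1],[0.27,0.44,0.3,0,0,0.033,1],[0.27,0.44,0.4,0,0,0.033,1],[0.27,0.44,0.45,0,0,0.033,1],[0.27,0.44,0.48,0,0,0.033,1]]])

```text
time_s: 23.15
position: [0.5766, -0.0999, 0.0144]
tcp_rot: [[-0.093, 0.996, -0.002], [0.996, 0.093, 0.001], [0.001, -0.002, -1.0]]
force: [0.1, 0.5, -0.8]
opening: 0.34
grasp_force: 30.0
```

carry_out(deltas=[[[0,0,0.02,0,0,0,1],[0,0,0.035,0,0,0,1],[0,0,0.042,0,0,0,1],[0,0,0.042,0,0,0,0],[0,0,0.042,0,0,0,-1],[0,0,0.042,0,0,0,-1],[0,0,0.042,0,0,0,-1],[0,0,0.042,0,0,0,-1],[0,0,0.042,0,0,0,-1],[0,0,0.042,0,0,0,-1]]])

```text
time_s: 23.98
position: [0.5774, -0.1001, 0.0094]
tcp_rot: [[-0.094, 0.996, 0.0], [0.996, 0.094, -0.0], [-0.0, 0.0, -1.0]]
force: [0.4, -0.4, 0.2]
opening: 0.793
grasp_force: 0.0
```

carry_out(deltas=[[[0,0,0,0,0,0,-1],[0,0,0,0,0,0,-1],[0,0,0,0,0,0,-1],[0,0,-0.1,0,0,0,-1],[0,0,-0.3,0,0,0,-1],[0,0,-0.5,0,0,0,-1],[-0.1,0,-0.7,0,0,0,-1],[-0.2,0,-0.8,0,0,0,-1],[-0.3,0,-0.8,0,0,0,-1],[-0.387,0,-0.8,0,0,0,-1]]])

```text
time_s: 24.82
position: [0.5834, -0.1592, 0.1301]
tcp_rot: [[-0.094, 0.996, 0.002], [0.996, 0.094, -0.001], [-0.001, 0.002, -1.0]]
force: [0.1, -0.2, 0.3]
opening: 0.998
grasp_force: 0.0
```

Run:
```python
from m import *
s=telemetry.read_state(); print(s['time_s'],np.round(s['position'],4),np.round(s['tcp_rot'],3).tolist(),s['opening'])
s=telemetry.read_state(); im=snap('wrist','w9'); C=(cam('wrist')[0],cam('wrist',s)[1]); np.save('w9.npy',C[1])
print('pred pivot px800',proj('',[.5766,-.0995,.036],C)*1.5625)
cv2.imwrite('pics/w9b.png',cv2.resize(im[:,:,::-1],(800,600),interpolation=cv2.INTER_CUBIC))
```

```text
24.8167 [ 0.5834 -0.1592  0.1301] [[-0.094, 0.996, 0.002], [0.996, 0.094, -0.001], [-0.001, 0.002, -1.0]] 0.9978864977236916
pred pivot px800 [[396.74106351 196.51881747]]
```

View pics/w9b.png

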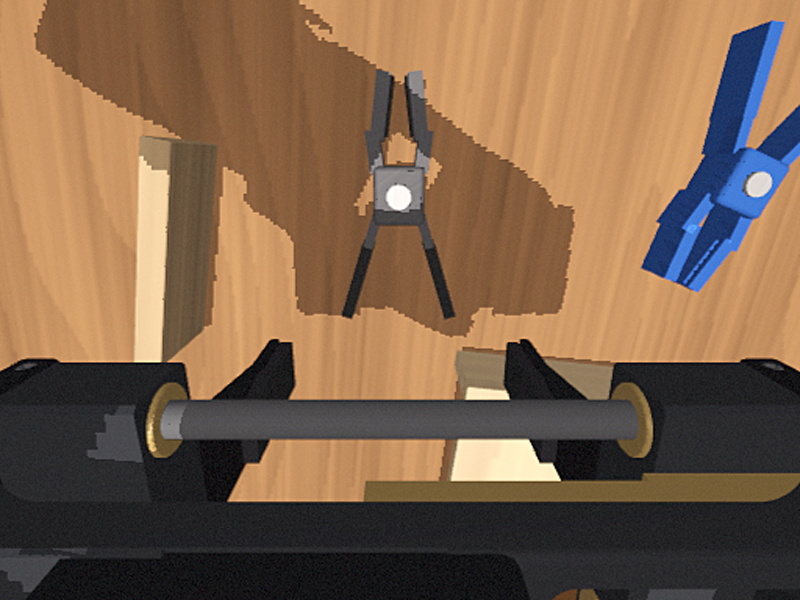

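Clamp lies aligned, pivot at (398,197) as predicted. The riser corner shows at (460,350), so I check clearance of the right finger.

Run:
```python
from m import *
C=(cam('wrist')[0],np.load('w9.npy'))
print(ray('',np.array([(458,350),(612,365),(455,388),(505,390)])/1.5625,.054,C).round(4))
print(ray('',np.array([(458,350),(612,365)])/1.5625,.042,C).round(4))
print('pivot',ray('',np.array([(398.5,197)])/1.5625,.036,C).round(4),'handle ends',ray('',np.array([(347,317),(447,317)])/1.5625,.028,C).round(4))
C=(cam('wrist')[0],np.load('w8.npy'))
print('riser from w8',ray('',np.array([(252,322),(498,322)])/1.5625,.054,C).round(4))
```

```text
[[ 0.6213 -0.1843  0.054 ]
 [ 0.7156 -0.1856  0.054 ]
 [ 0.6228 -0.2099  0.054 ]
 [ 0.6537 -0.2084  0.054 ]]
[[ 0.6236 -0.1897  0.042 ]
 [ 0.7227 -0.191   0.042 ]]
pivot [[ 0.5776 -0.0997  0.036 ]] handle ends [[ 0.5515 -0.1794  0.028 ]
 [ 0.6161 -0.1734  0.028 ]]
riser from w8 [[ 0.6277 -0.4073  0.054 ]
 [ 0.628  -0.2115  0.054 ]]
```

carry_out(deltas=[[[0.013,0,0.15,0,0,0,-1],[0.013,0,0.3,0,0,0,-1],[0.013,0,0.45,0,0,0,-1],[0.013,0,0.6,0,0,0,-1],[0.013,0,0.72,0,0,0,-1],[0.013,0,0.8,0,0,0,-1],[0.013,0,0.815,0,0,0,-1],[0.013,0,0.815,0,0,0,0],[0.013,0,0.815,0,0,0,0.5],[0.013,0,0.815,0,0,0,1]]])

```text
time_s: 25.7
position: [0.5834, -0.1563, 0.0079]
tcp_rot: [[-0.093, 0.996, 0.002], [0.996, 0.093, -0.001], [-0.001, 0.002, -1.0]]
force: [-0.0, -0.7, -0.1]
opening: 0.853
grasp_force: 0.0
```

carry_out(deltas=[[[0,0,0,0,0,0,1],[0,0,0,0,0,0,1],[0,0,0,0,0,0,1],[0,0,0,0,0,0,1],[0,0,0,0,0,0,1],[0,0,0,0,0,0,1],[0,0,0,0,0,0,1],[0,0,0,0,0,0,1],[0,0,0,0,0,0,1],[0,0,0,0,0,0,1]]])

```text
time_s: 26.53
position: [0.5842, -0.1566, 0.0082]
tcp_rot: [[-0.093, 0.996, 0.003], [0.996, 0.093, -0.001], [-0.002, 0.003, -1.0]]
force: [1.4, -0.9, 5.8]
opening: 0.271
grasp_force: 30.0
```

Run:
```python
from m import *
s=telemetry.read_state(); print(s['time_s'],np.round(s['position'],4),np.round(s['tcp_rot'],3).tolist(),s['opening']*87,s['grasp_force'])
im=snap('wrist','w10'); C=(cam('wrist')[0],cam('wrist',s)[1]); np.save('w10.npy',C[1])
print(proj('',[.5776,-.0997,.036],C))
cv2.imwrite('pics/w10b.png',cv2.resize(im[:300,:,::-1],None,fx=1.5,fy=1.5,interpolation=cv2.INTER_CUBIC))
```

```text
26.5333 [ 0.5842 -0.1566  0.0082] [[-0.093, 0.996, 0.003], [0.996, 0.093, -0.001], [-0.002, 0.003, -1.0]] 23.58438708997001 29.994837641716003
[[253.45141079 153.15916689]]
```

View pics/w10b.png

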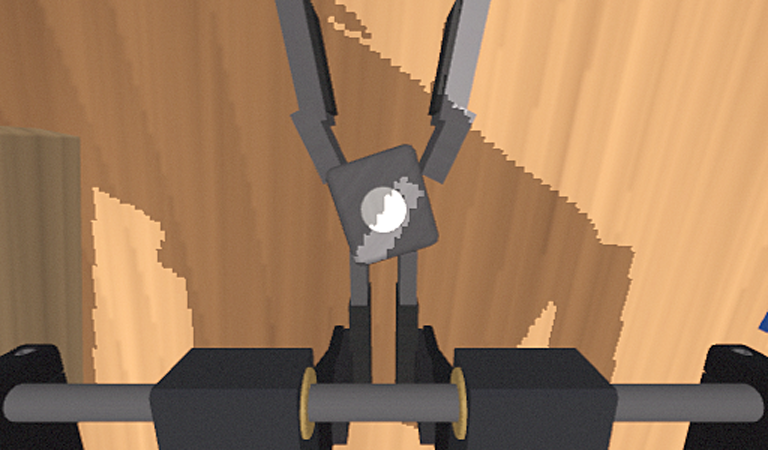

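The clamp is squeezed fully open (23.6 mm across the handles) and lies straight in the fingers. Pivot is at (384,210), and the jaws are symmetric about column 384. That was my last picture view, in fact one past the limit of 10, so from here I work from numbers only.

Run:
```python
from m import *
s=telemetry.read_state(); C=(cam('wrist')[0],np.load('w10.npy')); R=np.array(s['tcp_rot']); p=np.array(s['position'])
pv=ray('',np.array([(384,210)])/1.5,.036,C)[0]; print('pivot',pv.round(4),'in tool',(R.T@(pv-p)).round(4))
O=np.array([.5740,.1742]);a=np.radians(5.33);ex=np.array([np.cos(a),np.sin(a)]);ey=np.array([-np.sin(a),np.cos(a)])
print('pivot in jig',((pv[:2]-O)@ex).round(4),((pv[:2]-O)@ey).round(4),'yaw',np.degrees(np.arctan2(R[1,0],R[0,0]))-90)
for y in(-.15,-.115):
    t=O+ex*-.008+ey*y; print(y,(R.T@np.r_[t-pv[:2],0]/.15).round(3))
```

```text
pivot [ 0.5782 -0.0933  0.036 ] in tool [ 0.0636  0.0001 -0.028 ]
pivot in jig -0.0206 -0.2667 yaw 5.354560306695774
-0.15 [ 0.778  0.084 -0.001]
-0.115 [ 1.011e+00  8.500e-02 -1.000e-03]
```

carry_out(deltas=[[[0,0,-0.02,0,0,0,1],[0,0,-0.04,0,0,0,1],[0.08,0.02,-0.04,0,0,0,1],[0.16,0.04,-0.04,0,0,0,1],[0.24,0.06,-0.04,0,0,0,1],[0.32,0.085,-0.04,0,0,0,1],[0.4,0.085,-0.04,0,0,0,1],[0.48,0.085,-0.04,0,0,0,1],[0.55,0.085,-0.04,0,0,0,1],[0.6,0.085,-0.04,0,0,0,1]]])

```text
time_s: 27.42
position: [0.5862, -0.0632, 0.0129]
tcp_rot: [[-0.095, 0.995, -0.001], [0.995, 0.095, 0.0], [0.001, -0.001, -1.0]]
force: [0.4, -0.1, -0.8]
opening: 0.273
grasp_force: 30.0
```

Run:
```python
from m import *
s=telemetry.read_state(); print(s['time_s'],s['opening']*87,s['grasp_force'],np.round(s['force'],1))
im=snap('wrist','w11'); s2=telemetry.read_state(); C=(cam('wrist')[0],cam('wrist',s)[1]); R=np.array(s['tcp_rot']); p=np.array(s['position']); print(p.round(4))
h=cv2.cvtColor(im,cv2.COLOR_RGB2HSV)
O=np.array([.5740,.1742]);a=np.radians(5.33);ex=np.array([np.cos(a),np.sin(a)]);ey=np.array([-np.sin(a),np.cos(a)])
print('yaw',np.degrees(np.arctan2(R[1,0],R[0,0]))-90)
# white pivot dot
m=((h[...,1]<40)&(h[...,2]>150)).astype(np.uint8); m[:,:235]=0;m[:,275:]=0;m[:120]=0;m[165:]=0
n,l,st,c=cv2.connectedComponentsWithStats(m); print([(st[i,4],c[i].round(1).tolist()) for i in range(1,n) if st[i,4]>30])
# strip / fence edges in this view: predicted vs saturation profile
T=lambda x,y,z:proj('',np.r_[O+ex*x+ey*y,z],C)[0].round(1)
for y,z in((-.088,.06),(-.080,.06)): print('strip pred',T(-.021,y,z),T(-.005,y,z))
print('fence end top pred',T(-.005,-.09,.028),T(.005,-.09,.028))
pv=p[:2]+R[:2,0]*.0636; print('pivot jig',((pv-O)@ex).round(4),((pv-O)@ey).round(4))
for r in (8,20,35,50,65,80): print(r,h[r,170:345,1].tolist()) if r in(20,50) else 0
print('V50',h[50,170:345,2].tolist()); print('V20',h[20,170:345,2].tolist())
```

```text
27.4167 23.728315312932676 29.988752603530884 [ 0.4 -0.1 -0.8]
[ 0.5862 -0.0632  0.0129]
yaw 5.438794486330053
[(np.int32(812), [254.7, 142.1])]
strip pred [ 222.1 -120.4] [ 271.8 -120.3]
strip pred [ 221.3 -153. ] [ 272.3 -153. ]
fence end top pred [267.5 -58.1] [290.6 -58. ]
pivot jig -0.01 -0.1739
20 [129, 138, 129, 131, 135, 132, 131, 132, 131, 126, 137, 132, 137, 129, 132, 132, 143, 119, 16, 8, 8, 10, 15, 13, 8, 8, 16, 8, 11, 14, 10, 9, 12, 11, 12, 11, 21, 23, 19, 15, 7, 48, 62, 69, 128, 138, 133, 139, 131, 131, 138, 130, 116, 118, 120, 120, 118, 122, 118, 119, 119, 117, 118, 118, 119, 119, 124, 121, 121, 120, 121, 122, 122, 122, 127, 123, 121, 123, 123, 122, 118, 119, 121, 122, 122, 122, 120, 120, 125, 124, 122, 123, 124, 122, 127, 121, 124, 121, 118, 120, 120, 118, 121, 118, 118, 118, 118, 116, 119, 119, 121, 120, 118, 120, 119, 120, 121, 122, 120, 120, 122, 120, 122, 121, 118, 129, 50, 23, 16, 23, 15, 18, 16, 20, 14, 10, 12, 9, 8, 8, 8, 5, 10, 11, 10, 13, 11, 13, 13, 10, 8, 8, 63, 127, 116, 121, 118, 119, 117, 115, 118, 119, 118, 115, 119, 119, 119, 118, 123, 117, 118, 116, 1
[... 1824 characters left out ...]
, 171, 167, 176, 164, 37, 55, 82, 84, 75, 32, 33, 52, 118, 157, 157, 158, 163, 158, 159, 200, 242, 235, 229, 227, 227, 229, 229, 230, 231, 232, 232, 231, 229, 227, 226, 224, 223, 223, 221, 221, 220, 219, 218, 219, 221, 221, 221, 221, 225, 228, 226, 226, 224, 224, 224, 223, 222, 220, 221, 218, 216, 219, 219, 222, 223, 225, 226, 226, 228, 230, 229, 233, 236, 235, 235, 236, 235, 234, 231, 232, 231, 228, 229, 227, 227, 224, 224, 223, 223, 225, 224, 226, 235, 231, 41, 34, 32, 56, 83, 83, 79, 65, 111, 172, 164, 164, 162, 159, 161, 160, 161, 159, 161, 161, 160, 160, 161, 161, 159, 158, 199, 253, 243, 238, 236, 235, 237, 237, 237, 237, 236, 236, 236, 234, 231, 231, 231, 236, 240, 244, 246, 244, 243]
```

carry_out(deltas=[[[0.04,0.01,0,0,0,0,1],[0.08,0.012,0,0,0,0,1],[0.12,0.012,0,0,0,0,1],[0.16,0.012,0,0,0,0,1],[0.2,0.012,0,0,0,0,1],[0.24,0.012,0,0,0,0,1],[0.28,0.012,0,0,0,0,1],[0.32,0.012,0,0,0,0,1],[0.36,0.012,0,0,0,0,1],[0.38,0.012,0,0,0,0,1]]])

```text
time_s: 28.3
position: [0.5831, -0.0073, 0.013]
tcp_rot: [[-0.094, 0.996, -0.0], [0.996, 0.094, 0.0], [0.0, -0.0, -1.0]]
force: [-1.0, 0.3, -1.7]
opening: 0.266
grasp_force: 30.0
```

carry_out(deltas=[[[0,0,0,0,0,0,1],[0,0,0,0,0,0,1],[0,0,0.005,0,0,0,1],[0,0,0.01,0,0,0,1],[0,0,0.015,0,0,0,1],[0,0,0.02,0,0,0,1],[0,0,0.025,0,0,0,1],[0,0,0.03,0,0,0,1],[0,0,0.03,0,0,0,1],[0,0,0.03,0,0,0,1]]])

```text
time_s: 29.13
position: [0.5834, -0.0083, 0.0084]
tcp_rot: [[-0.094, 0.996, -0.0], [0.996, 0.094, 0.0], [0.0, -0.0, -1.0]]
force: [0.8, -0.3, -1.9]
opening: 0.267
grasp_force: 30.0
```

Run:
```python
from m import *
s=telemetry.read_state(); print(s['time_s'],s['opening']*87,s['grasp_force'],np.round(s['force'],1))
im=snap('wrist','w12'); C=(cam('wrist')[0],cam('wrist',s)[1]); R=np.array(s['tcp_rot']); p=np.array(s['position']); print(p.round(4))
h=cv2.cvtColor(im,cv2.COLOR_RGB2HSV)
O=np.array([.5740,.1742]);a=np.radians(5.33);ex=np.array([np.cos(a),np.sin(a)]);ey=np.array([-np.sin(a),np.cos(a)])
pv=p[:2]+R[:2,0]*.0636; print('pivot jig',((pv-O)@ex).round(4),((pv-O)@ey).round(4))
T=lambda x,y,z:proj('',np.r_[O+ex*x+ey*y,z],C)[0].round(1)
print('strip pred z.06',T(-.021,-.09,.06),T(-.005,-.09,.06),'end z.03',T(-.021,-.091,.03),T(-.005,-.091,.03),'fence',T(-.005,-.09,.028),T(.005,-.09,.028))
for r in (50,75): print(r,'S',h[r,190:330,1].tolist(),'V',h[r,190:330,2].tolist())
```

```text
29.1333 23.241776786275892 29.98918443918228 [ 0.8 -0.3 -1.9]
[ 0.5834 -0.0083  0.0084]
pivot jig -0.0077 -0.1189
strip pred z.06 [219.6  69.1] [263.3  69.1] end z.03 [227.5  78.5] [261.4  78.5] fence [261.4  76.6] [282.3  76.6]
50 S [132, 129, 137, 130, 72, 18, 8, 8, 5, 15, 3, 3, 8, 15, 13, 20, 16, 15, 13, 13, 9, 9, 0, 9, 12, 15, 4, 255, 107, 73, 64, 57, 61, 61, 62, 61, 59, 60, 60, 64, 63, 63, 65, 65, 68, 66, 65, 67, 65, 67, 66, 69, 68, 67, 68, 68, 67, 66, 67, 67, 68, 65, 65, 65, 63, 64, 63, 63, 64, 68, 84, 87, 9, 6, 5, 4, 0, 0, 0, 0, 0, 0, 0, 0, 0, 0, 0, 0, 0, 0, 0, 0, 0, 164, 123, 122, 120, 120, 123, 124, 126, 96, 27, 14, 21, 19, 10, 11, 17, 9, 11, 12, 9, 6, 9, 8, 9, 8, 9, 9, 12, 11, 8, 6, 2, 43, 113, 121, 115, 116, 116, 114, 116, 114, 116, 116, 119, 118, 117, 119] V [154, 156, 153, 147, 121, 99, 97, 98, 97, 101, 99, 97, 97, 102, 100, 101, 98, 99, 96, 95, 136, 179, 44, 55, 83, 87, 69, 12, 186, 255, 255, 255, 255, 255, 255, 255, 255, 255, 255, 255, 255, 255, 255, 255, 255, 255, 255, 255, 255, 255, 255, 255, 255, 255, 255, 255, 255, 255, 255, 255, 255, 255, 255, 255, 255, 255, 255, 
[... 908 characters left out ...]
118, 116, 117, 118] V [155, 153, 153, 154, 146, 116, 100, 100, 102, 101, 98, 99, 94, 101, 99, 100, 99, 101, 100, 99, 101, 97, 103, 101, 104, 101, 95, 75, 67, 49, 31, 28, 26, 57, 110, 128, 126, 121, 120, 122, 124, 118, 122, 124, 124, 122, 127, 127, 126, 123, 126, 127, 127, 128, 127, 129, 130, 128, 126, 130, 130, 129, 129, 132, 131, 139, 137, 138, 135, 134, 148, 189, 209, 209, 206, 206, 201, 251, 255, 255, 255, 255, 255, 255, 255, 255, 255, 255, 255, 255, 255, 255, 246, 221, 150, 106, 23, 32, 34, 35, 41, 57, 58, 118, 181, 170, 172, 169, 167, 167, 166, 168, 167, 165, 166, 166, 167, 162, 172, 179, 163, 163, 167, 167, 169, 198, 235, 250, 249, 245, 243, 242, 241, 240, 237, 238, 239, 239, 240, 240]
```

Jaws straddle both parts: inner faces at columns 222 and 286, strip plus fence at 223–282. I release gradually.

carry_out(deltas=[[[0.01,0,0,0,0,0,1],[0.015,0,0,0,0,0,0.42],[0.015,0,0,0,0,0,0.36],[0.015,0,0,0,0,0,0.3],[0.015,0,0,0,0,0,0.24],[0.015,0,0,0,0,0,0.18],[0.015,0,0,0,0,0,0.12],[0.015,0,0,0,0,0,0.06],[0.015,0,0,0,0,0,0],[0.015,0,0,0,0,0,-0.06]]])

```text
time_s: 30.02
position: [0.5832, -0.006, 0.0085]
tcp_rot: [[-0.093, 0.996, 0.0], [0.996, 0.093, 0.0], [0.0, 0.0, -1.0]]
force: [0.7, -0.5, -2.0]
opening: 0.501
grasp_force: 11.2
```

carry_out(deltas=[[[0,0,0,0,0,0,-0.3],[0,0,0,0,0,0,-0.6],[0,0,0,0,0,0,-1],[0,0,0,0,0,0,-1],[0,0,0,0,0,0,-1],[0,0,0,0,0,0,-1],[0,0,0,0,0,0,-1],[0,0,0,0,0,0,-1],[0,0,0,0,0,0,-1],[0,0,0,0,0,0,-1]]])

```text
time_s: 30.85
position: [0.5831, -0.006, 0.0085]
tcp_rot: [[-0.094, 0.996, -0.0], [0.996, 0.094, -0.0], [-0.0, -0.0, -1.0]]
force: [-0.4, -0.1, -0.8]
opening: 0.998
grasp_force: 0.0
```

carry_out(deltas=[[[0,0,-0.08,0,0,0,-1],[0,0,-0.16,0,0,0,-1],[0,0,-0.25,0,0,0,-1],[0,0,-0.35,0,0,0,-1],[-0.05,0,-0.5,0,0,0,-1],[-0.1,0,-0.65,0,0,0,-1],[-0.15,0,-0.8,0,0,0,-1],[-0.2,0,-0.9,0,0,0,-1],[-0.2,0,-1,0,0,0,-1],[-0.2,0,-1,0,0,0,-1]]])

```text
time_s: 31.68
position: [0.5885, -0.0368, 0.1633]
tcp_rot: [[-0.093, 0.996, 0.009], [0.996, 0.093, -0.002], [-0.003, 0.008, -1.0]]
force: [0.5, -0.1, -0.5]
opening: 0.998
grasp_force: 0.0
```

Run:
```python
from m import *
s=telemetry.read_state(); print(s['time_s'],s['opening']*87,s['grasp_force'],np.round(s['force'],1))
im=snap('wrist','w13'); C=(cam('wrist')[0],cam('wrist',s)[1]); R=np.array(s['tcp_rot']); p=np.array(s['position']); print(p.round(4))
h=cv2.cvtColor(im,cv2.COLOR_RGB2HSV)
O=np.array([.5740,.1742]);a=np.radians(5.33);ex=np.array([np.cos(a),np.sin(a)]);ey=np.array([-np.sin(a),np.cos(a)])
T=lambda x,y,z:proj('',np.r_[O+ex*x+ey*y,z],C)[0].round(1)
J=lambda px,z:(lambda w:(((w[:2]-O)@ex).round(4),((w[:2]-O)@ey).round(4)))(ray('',px,z,C)[0])
print('pivot pred',T(-.008,-.117,.036))
pp=T(-.008,-.117,.036).astype(int); k=np.zeros(h.shape[:2],np.uint8); k[max(0,pp[1]-30):pp[1]+30,pp[0]-30:pp[0]+30]=1
m=((h[...,1]<45)&(h[...,2]>140)).astype(np.uint8)*k
n,l,st,c=cv2.connectedComponentsWithStats(m); 
for i in range(1,n):
    if st[i,4]>8: print('dot',st[i,4],c[i].round(1),J(c[i],.036))
g=h[...,2]
for y in(-.08,-.06,0):
    q=T(-.05,y,.028);r=T(.04,y,.028); print('row',q,'strip z06',T(-.021,y,.06)[0],T(-.005,y,.06)[0],'fence',T(.005,y,.028)[0],'outer jaw?'); rr=int(q[1]); print(int(q[0]),'S',h[rr,int(q[0]):int(r[0]),1].tolist(),'V',g[rr,int(q[0]):int(r[0])].tolist())
print('strip end row',T(-.013,-.091,.06)); e=T(-.013,-.091,.06).astype(int); print(e[1]-8,g[e[1]-8:e[1]+14,e[0]].tolist())
```

```text
31.6833 86.79120086837199 0.0 [ 0.5 -0.1 -0.5]
[ 0.5885 -0.0368  0.1633]
pivot pred [251.4  86.9]
dot 74 [232.6  60.2] (np.float64(-0.0259), np.float64(-0.093))
dot 168 [267.2  64.1] (np.float64(0.0072), np.float64(-0.0964))
dot 34 [258.   74.8] (np.float64(-0.0016), np.float64(-0.106))
dot 159 [251.4  89.3] (np.float64(-0.008), np.float64(-0.1192))
dot 107 [246.2 101.5] (np.float64(-0.0132), np.float64(-0.1307))
dot 40 [238.7 111.2] (np.float64(-0.0209), np.float64(-0.14))
dot 45 [264.1 110.9] (np.float64(0.0046), np.float64(-0.1397))
row [207.9  46.7] strip z06 236.0 254.6 fence 264.7 outer jaw?
207 S [126, 127, 128, 132, 127, 129, 129, 130, 131, 128, 129, 133, 135, 134, 127, 128, 128, 129, 129, 129, 129, 135, 115, 24, 5, 12, 7, 5, 10, 74, 86, 83, 84, 83, 84, 84, 87, 85, 84, 83, 84, 86, 84, 86, 84, 86, 90, 88, 13, 4, 0, 0, 0, 0, 0, 0, 0, 2, 6, 6, 7, 11, 6, 7, 9, 6, 107, 135, 134, 132, 135, 129, 128, 126, 129, 126, 131, 128, 128, 127, 125, 129, 128, 126, 125, 127, 126, 129, 128, 129, 128, 125, 127] V [210, 209, 211, 209, 209, 209, 207, 206, 201, 201, 199, 196, 193, 196, 200, 201, 20
[... 1662 characters left out ...]
8, 36, 31, 24, 35, 42, 8, 21, 33, 45, 21, 8, 34, 21, 35, 24, 28, 12, 33, 48, 30, 32, 14, 19, 35, 21, 13, 38, 22, 51, 30, 34, 15, 13, 28, 31, 14, 34] V [35, 25, 29, 32, 36, 35, 35, 36, 39, 37, 38, 37, 40, 27, 38, 37, 37, 37, 32, 32, 36, 38, 36, 36, 42, 31, 37, 37, 36, 39, 40, 40, 36, 43, 35, 37, 38, 36, 35, 39, 27, 39, 34, 34, 38, 32, 34, 33, 39, 39, 40, 40, 33, 28, 35, 43, 42, 35, 38, 40, 38, 40, 43, 41, 34, 35, 41, 32, 36, 36, 33, 37, 31, 40, 37, 33, 38, 37, 36, 43, 36, 41, 31, 37, 34, 32, 36, 41, 36, 36, 40, 40, 35, 30, 34, 38, 33, 39, 37, 41, 36, 37]
strip end row [245.4  53.9]
45 [235, 236, 236, 238, 237, 238, 237, 241, 242, 184, 96, 106, 113, 111, 119, 115, 106, 104, 160, 199, 191, 189]
```

Both jaws bear on strip and fence. I make one last check of the stop end from higher up along the fence.

carry_out(deltas=[[[0.1,-0.05,-0.1,0,0,0,-1],[0.2,-0.1,-0.2,0,0,0,-1],[0.3,-0.15,-0.3,0,0,0,-1],[0.4,-0.2,-0.4,0,0,0,-1],[0.5,-0.25,-0.4,0,0,0,-1],[0.6,-0.3,-0.4,0,0,0,-1],[0.7,-0.3,-0.4,0,0,0,-1],[0.8,-0.3,-0.4,0,0,0,-1],[0.9,-0.3,-0.4,0,0,0,-1],[1,-0.3,-0.4,0,0,0,-1]]])

```text
time_s: 32.57
position: [0.5253, 0.1106, 0.2168]
tcp_rot: [[-0.094, 0.996, -0.003], [0.996, 0.094, -0.0], [0.0, -0.003, -1.0]]
force: [-0.3, 0.8, 0.7]
opening: 0.999
grasp_force: 0.0
```

Run:
```python
from m import *
capture('top'); s=telemetry.read_state(); im=snap('wrist','w14'); C=(cam('wrist')[0],cam('wrist',s)[1]); print(s['time_s'],np.round(s['position'],4))
h=cv2.cvtColor(im,cv2.COLOR_RGB2HSV); g=h[...,2]
O=np.array([.5740,.1742]);a=np.radians(5.33);ex=np.array([np.cos(a),np.sin(a)]);ey=np.array([-np.sin(a),np.cos(a)])
T=lambda x,y,z:proj('',np.r_[O+ex*x+ey*y,z],C)[0].round(1)
q=T(-.078,.121,.04);r=T(-.012,.109,.04); print('arm box',q,r)
x0,x1,y0,y1=int(q[0])-12,int(T(-.024,0.115,.04)[0]),int(min(q[1],r[1]))-12,int(max(q[1],r[1]))+14
y0=max(y0,0); m=((h[y0:y1,x0:x1,2]>195)&(h[y0:y1,x0:x1,1]<40)).astype(np.uint8)
n,l,st,c=cv2.connectedComponentsWithStats(m); i=1+st[1:,4].argmax(); p=np.argwhere(l==i)[:,::-1]+[x0,y0]
w=ray('',p,.04,C)[:,:2]; c0=w.mean(0); v=np.linalg.svd(w-c0)[2][0]; print('arm dir',np.degrees(np.arctan2(v[1],v[0])),'jig y',((c0-O)@ey).round(4),len(p))
for y in(-.06,-.03,.03,.08):
    A,B=T(-.021,y,.06),T(-.005,y,.06); rr=int(round(A[1])); print(y,A,B); 
    if 0<=rr<250: print(int(A[0])-5,'V',g[rr,int(A[0])-5:int(B[0])+7].tolist(),'S',h[rr,int(A[0])-5:int(B[0])+7,1].tolist())
e=T(-.013,.109,.06); print('end',e); ei=e.astype(int); print(ei[1]-8,'S',h[max(0,ei[1]-8):ei[1]+9,ei[0],1].tolist())
```

```text
32.6167 [0.5248 0.113  0.2168]
arm box [234.4   7.6] [295.8  20.4]
arm dir 5.358129490171733 jig y 0.1151 673
-0.06 [284.2 176.6] [297.7 176.6]
279 V [68, 72, 77, 105, 96, 124, 159, 154, 152, 149, 146, 144, 149, 146, 150, 147, 144, 142, 146, 157, 160, 163, 147, 58, 67] S [8, 14, 50, 112, 106, 105, 104, 106, 99, 104, 101, 103, 99, 101, 95, 101, 106, 101, 40, 3, 5, 6, 7, 18, 15]
-0.03 [285.1 151.5] [298.9 151.5]
280 V [104, 95, 97, 98, 103, 145, 159, 155, 153, 149, 149, 147, 146, 147, 150, 149, 144, 143, 151, 160, 156, 158, 153, 123, 110] S [135, 102, 100, 104, 111, 102, 103, 104, 105, 104, 101, 102, 101, 106, 105, 106, 106, 116, 68, 6, 5, 6, 10, 126, 169]
0.03 [286.9  96.9] [301.5  97. ]
281 V [108, 99, 94, 97, 90, 117, 160, 153, 151, 149, 149, 147, 150, 146, 143, 139, 134, 130, 127, 129, 139, 159, 154, 148, 149, 155, 158] S [125, 93, 109, 105, 113, 107, 105, 103, 108, 103, 103, 108, 97, 110, 105, 105, 103, 114, 122, 73, 13, 3, 8, 5, 3, 7, 6]
0.08 [288.5  46.5] [303.9  46.5]
283 V [117, 102, 104, 92, 168, 238, 238, 232, 232, 234, 234, 236, 236, 235, 232, 230, 228, 228, 229, 230, 234, 250, 247, 246, 248, 247, 239] S [120, 110, 115, 108, 106, 88, 88, 88, 87, 85, 87, 84, 84, 85, 86, 86, 88, 88, 94, 61, 3, 3, 4, 2, 2, 2, 13]
end [297.5  14.8]
6 S [140, 138, 41, 2, 1, 5, 4, 4, 3, 4, 106, 88, 85, 86, 86, 85, 84]
```

```bash
python3 -c "
from rig import job; print(job.hand_in())"
```

```text
the job is handed in; nothing more can be done
None
```

I handed the job in at about 33 s. In the last images the stop is square to the fence, the strip sits flush on the fence and within about 1 mm of the stop, and the clamp holds both by itself at the free end; I viewed 11 pictures, one over the limit of 10.

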